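# Clear the vial feeder, fetch its end vial, put the bottle and jar back

### The arm

A 6-joint arm with a two-finger parallel gripper is mounted at the origin on a cart in front of the work surface, level with it; the furniture and walls round the work are solid. World frame = base frame: x ahead of the robot, y to its left, z up, the work surface at z = 0. Lengths are in m, angles in rad, forces in N, time in s.
With the tool pointing down it reaches from about 0.35 to 0.925 m from the base axis. Payload 6.4 kg.
Tool frame: the origin (TCP) lies midway between the tips of the shut fingers; the grasp point (between the pads) lies 19 mm behind it; z points along the fingers, y is the direction in which the jaws open and shut (so a half turn about z gives the same grasp; the last joint's range is limited). The gripper opens to 94 mm and grips with 3 to 60 N. Pads are 16 mm wide; open, the fingers measure 119 mm over their backs; the gripper's body (75 mm by 177 mm) begins 78 mm behind the grasp point.
Start: joints at [-1.474, 0.245, 1.558, -0, 1.339, -0.174], TCP at [0.174, -0.626, 0.205] pointing down, gripper open.
Joint ranges: [-3.13, 3.13], [-1.02, 2.26], [0.13, 2.54], [-0.95, 4.09], [0.21, 2.88], [-2.74, 2.74]. Speed limits (rad/s): [2.57, 2.57, 3.14, 3.14, 3.14, 3.14].

### API

Orientations are given as a rotation vector (axis times angle).
In Python, from cell import r, cams gives the robot as it stands. The module is installed in compiled form; this text tells all that it offers.
- The arm moves only by the tool arm_command, never from a script. Its argument "motion" is a list of rows, each a list of 3 entries, a list of its own where there are three numbers: the finger opening in mm, from 0 to 94, then the shift along the tool's x, y, z in mm, then the turn about the tool's z in degrees. In form: [[hand, [dx, dy, dz], twist], ...]. A call has 1 to 12 rows; each row is the pose to reach, as a shift and turn from the pose measured when the call began, along the tool's axes at that moment; what a row does not reach only later rows make up. A row lasts 1/10 s, in which the tool goes at most 50 mm and 8.59 degrees, less where a joint would pass 70% of its speed; a pose out of reach is approached as far as the arm can. A call with a gripper value outside its range is refused whole. The fingers move at their own pace and stop on an object; "newtons" is the grip in N (left out, the last holds). Time passes only in rows, so rows that repeat a pose let the fingers close. It gives the time, the measured TCP pose, the force and the opening at its end, in the units of the state.
- r.read_state(): the state, without advancing time (a new reading comes with each control period).
- cams.grab_frame(name): name is "scene" or "top"; returns a dict with "frame" (384x512x3 uint8, red, green, blue), "K" (3x3 intrinsics, pixels), "k1" (the pictures are not rectified: a ray, as slopes to the right and down, at radius r is drawn at 1 + k1 r^2 times it, then the intrinsics apply), "position" and "rotation" of the camera in the world. Camera axes: x right, y up, looking along -z (the intrinsics and any distortion apply to the point x, -y, -z); pixel columns grow to the right and rows downward; lengths in m; the calibration is good to about 2 mm. A picture is of the moment at which its call begins. There is no depth.
- r.job_done(): hands the job in, once; it reports no verdict.
Trained networks look in a picture, given as the dict that the camera call returned (one of the last four; its "shot" number tells which), for a name from the list of things; names that differ only in an ending like _2 or _b are one class to them, and where a whole thing is asked for, a point or a joint stands for the part that bears it (a point fixed in the world has none). Each returns a list of dicts, best first, with "confidence" (0 to 1); they miss things now and then, are a little off and sometimes report something else, mostly with a low value. They report only what shows in the picture. A call takes as long as a camera call. They do not tell look-alikes from the thing itself.
- cams.boxes_of(picture, name): "extent" ([left, top, width, height] in pixels, round what is visible of it).
- cams.outline_of(picture, name): "mask" (384x512 bool, what is visible of it) and "extent" ([left, top, width, height] in pixels, round what is visible of it).
The state is a dict: "time_s": time; "joints": joint angles; "joint_velocities": joint speeds; "effort": joint torques, N m; "tcp_pos": TCP position; "ee_rot": TCP orientation; "contact_force": force on the tool from outside, world axes, zero at the start; "torque": the same for the moment, N m; "gripper_width": finger opening in m.
Only numpy, scipy, OpenCV 4.12 (cv2) and the standard library are available. Lean on these libraries where they do the work, as an engineer would, in place of code of your own. Each camera call takes 0.05 s, during which the arm holds its last target.

### The job

A tall bottle and a square jar stand in the way in front of the gravity vial feeder. Move both to the empty side tray, then take the vial that lies at the feeder's stop and lay it in the V groove of the labelling cradle, centred, letting the next vial roll down to the stop. Then put the bottle and the jar back upright, each centred on the same pad it came from; never let either fall over, and let go of everything.

Things in the scene. Friction and masses are not known exactly. Their poses are not given: they have to be found in the camera images.
- reagent_bottle: Round brown bottle with a narrow neck, 68 mm diameter, 168 mm tall, about 0.5 kg. Its screw cap, 41 mm diameter, spans heights 141 to 167 mm and is the place to grip. Origin: centre of the underside, z up. At the start it stands on one of the two pads in front of the feeder's stop; which one varies. Any yaw will do.
- square_jar: Brown jar, 68 x 68 mm with rounded corners, 126 mm tall, about 0.4 kg. Its wide round beige cap, 64 mm diameter, spans heights 104 to 126 mm and is the place to grip. Origin: centre of the underside, z up. At the start it stands on the other pad in front of the feeder. Any yaw will do.
- vial_end: Lying white plastic vial, grey cap, 27 mm diameter, 61 mm long, 30 g: the lowest of three on the feeder, against the stop. Origin: its middle; its own y axis is its long axis (cap at +y); x and z turn as it rolls. Grip it across its two end faces (61 mm apart), which stick out 10 mm beyond the narrow end of the track on both sides.
- vial_second: Same kind of vial, next one up the track, touching the end vial. It rolls by itself to the stop when the end vial is lifted away. Origin and axes as for vial_end.
- vial_third: Same kind of vial, third and last on the track. It follows the second and stays on the track. Origin and axes as for vial_end.
- feeder: Fixed feeder: 4 mm base, grey track rising 12 degrees along +x, clear side guides (top 72 mm), steel stop (top 53 mm). Origin: on the bench under the middle of a vial at the stop, whose centre is 45 mm up, long axis along y; nothing stands beside its ends (guides begin 26 mm up the track). Two dark 76 mm square pads at x = -50, y = +62 and -62 mm, tops 6 mm up, for the bottle and jar.
- side_tray: Fixed, empty, shallow grey plastic tray, 140 x 220 mm, walls 4 mm thick, rim 12 mm high, floor top 4 mm above the bench. Long side along its y. Origin: centre of the underside. Bottle and jar fit in it side by side along y. It is left or right of the feeder, the cradle on the other side.
- label_cradle: Fixed labelling cradle: grey V block 40 mm wide along y on an aluminium foot 74 x 60 x 5 mm. Origin: centre of the underside. The groove runs along y; a vial lying in it (either way round) has its centre 41 mm above the origin and its ends stick out 10 mm on both sides, free for fingers down to the foot. Groove edges 39 mm high.
There are look-alikes about, which are no part of the job. Leave any blue look-alike of the reagent_bottle alone. What is shaped like the vial_end but blue is not meant.

How it is judged:
By the outcome, as a careful person would: the job done as asked, in the order asked, and still so for the second after the job is handed in, with the robot touching nothing.
It also fails if it takes over 128 s, if anything falls off the work surface, if the arm or the gripper's body presses on something with over 40 N, if the wrist force passes 120 N, or if a joint passes its speed limit or range.

## Working session

There is one attempt and no reset: what is moved stays moved. The work goes in short steps, Python scripts to look and compute and a tool call to move; the robot and the scene stay as the last step left them, time stands still between calls to the robot, and variables do not carry over. Pictures are saved under pics/ and viewed, and the job is handed in when it is done.

Besides the shell and the picture viewer there is one more tool, called after ">>>" in YAML: its name, and indented under it one key for each argument. arm_command: Moves the arm, as the interface text tells. Its arguments: {"type":"object","properties":{"motion":{"type":"array","items":{"type":"array"}},"newtons":{"type":"number"}},"required":["motion"]}

```bash
mkdir -p pics; ls
python3 - <<'E'
from cell import r,cams
import cv2,numpy as np
print(r.read_state())
for n in("scene","top"):
    p=cams.grab_frame(n); 
    cv2.imwrite(f"pics/{n}0.png",p["frame"][...,::-1])
    print(n,p["K"],p["k1"],p["position"],p["rotation"],p["shot"])
    for o in ["reagent_bottle","square_jar","vial_end","feeder","side_tray","label_cradle"]:
        print(o,[(d["extent"],round(d["confidence"],2)) for d in cams.boxes_of(p,o)])
E
```

```text
pics
{'time_s': 0.0, 'joints': array([-1.47412505e+00,  2.45792700e-01,  1.55901164e+00,  5.21737857e-07,
        1.33870776e+00, -1.74114602e-01]), 'joint_velocities': array([ 0.00019437,  0.00121657,  0.0002223 ,  0.00044423,  0.00159752,
       -0.00011289]), 'effort': array([ 2.21442635e-03, -4.15837240e+01, -3.14601982e+01,  6.85808086e-02,
        3.31752514e-02, -1.36785306e-04]), 'tcp_pos': array([ 0.17380498, -0.625703  ,  0.20436032]), 'ee_rot': array([-3.11094154e+00, -4.23792044e-01, -1.17444052e-04]), 'contact_force': array([-0.17409432, -0.59075967, -0.40618636]), 'torque': array([ 0.0331779 ,  0.00404366, -0.0586987 ]), 'gripper_width': 0.09390086920720225}
scene [[388.50546366   0.         250.97508317]
 [  0.         388.50546366 187.29941008]
 [  0.           0.           1.        ]] 0.011849200137443444 [-0.35877368 -0.02701748  0.61406267] [ 0.8067055  -0.77791229 -1.40230157] 1
reagent_bottle [([172.6, 171.1, 24.3, 69.4], 0.84)]
square_jar [([273.0, 164.9, 20.4, 48.9], 0.79)]
vial_end []
feeder []
side_tray [([318.4, 206.5, 99.8, 39.9], 0.55)]
label_cradle [([128.5, 209.5, 23.1, 26.6], 0.95)]
top [[396.6016112    0.         257.46080884]
 [  0.         396.6016112  192.76877957]
 [  0.           0.           1.        ]] -0.0050294392949774645 [ 0.49161966 -0.01118421  1.0154221 ] [ 0.03097793 -0.01979468 -1.59691811] 2
reagent_bottle [([179.5, 218.2, 30.3, 34.1], 0.84), ([223.0, 185.8, 32.5, 27.9], 0.57)]
square_jar [([270.9, 175.7, 29.6, 35.4], 0.82)]
vial_end [([247.4, 173.4, 25.5, 14.4], 0.73), ([181.9, 184.2, 21.3, 27.5], 0.51)]
feeder [([221.4, 137.1, 81.3, 83.6], 0.6)]
side_tray [([328.3, 185.2, 88.6, 59.9], 0.6)]
label_cradle [([128.5, 204.5, 30.0, 33.4], 0.89)]
```

Run:
```python
import cv2
a=cv2.imread("pics/scene0.png");b=cv2.imread("pics/top0.png")
cv2.imwrite("pics/scene0c.png",cv2.resize(a[120:280,100:440],None,fx=2.3,fy=2.3,interpolation=cv2.INTER_CUBIC))
cv2.imwrite("pics/top0c.png",cv2.resize(b[110:290,110:430],None,fx=2.5,fy=2.5,interpolation=cv2.INTER_CUBIC))
```

```text
(no output)
```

View pics/scene0.png

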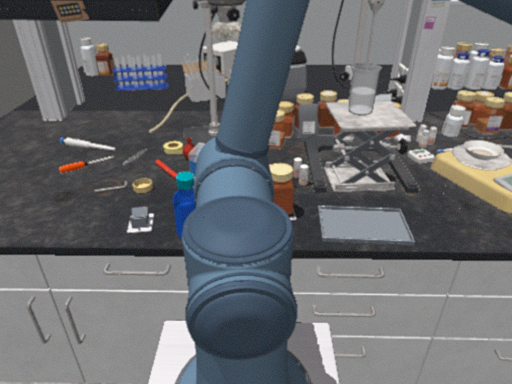

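View pics/scene0c.png

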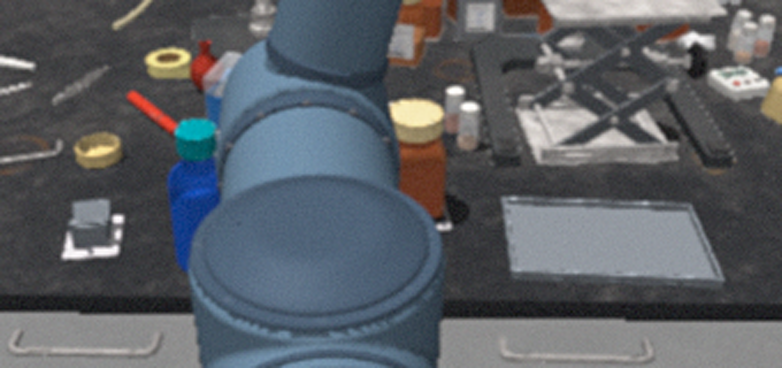

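View pics/top0c.png

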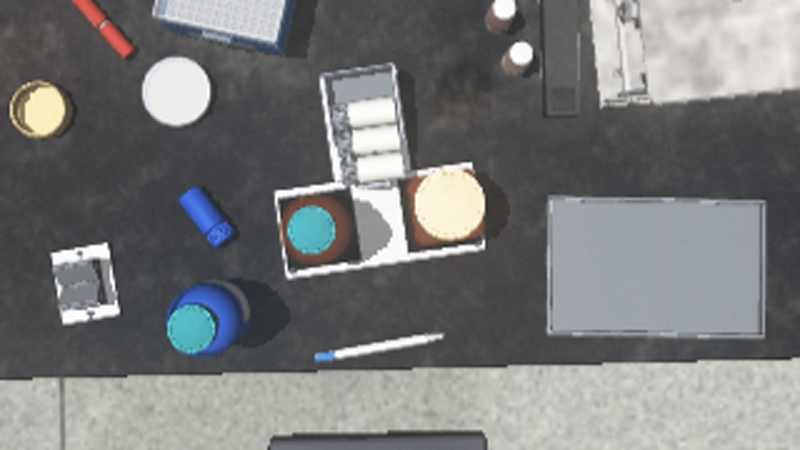

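Top view: the brown bottle (teal cap) is on the left pad at px (235,202), with the jar's beige cap at (290,192). The three vials are at (255–263,154–176), the tray at (372,216) and the cradle at (144,223). Look-alikes: the blue bottle at (187,241) and the blue vial at (193,197). Both are blue, so neither is meant.

Next come zoomed crops for measurement.

```bash
cat > h.py <<'E'
import numpy as np,cv2
from scipy.spatial.transform import Rotation as R
class Cam:
    def __init__(s,p):
        s.K=np.array(p["K"]);s.k=p["k1"];s.t=np.array(p["position"]);rot=np.array(p["rotation"])
        s.R=R.from_rotvec(rot).as_matrix() if rot.size==3 else rot
    def proj(s,P):
        c=(np.atleast_2d(P)-s.t)@s.R
        q=np.c_[c[:,0]/-c[:,2],-c[:,1]/-c[:,2]]
        q=q*(1+s.k*(q**2).sum(1,keepdims=True))
        return q@s.K[:2,:2].T+s.K[:2,2]
    def ground(s,uv,z):
        d=(np.atleast_2d(uv).astype(float)-s.K[:2,2])/np.array([s.K[0,0],s.K[1,1]])
        q=d.copy()
        for _ in range(10): q=d/(1+s.k*(q**2).sum(1,keepdims=True))
        ray=np.c_[q[:,0],-q[:,1],-np.ones(len(q))]@s.R.T
        lam=(z-s.t[2])/ray[:,2]
        return s.t+ray*lam[:,None]
def crop(img,x0,y0,w,h,f,name):
    c=cv2.resize(img[y0:y0+h,x0:x0+w],None,fx=f,fy=f,interpolation=cv2.INTER_CUBIC)
    cv2.imwrite(name,c)
E
python3 - <<'E'
import cv2
from h import *
b=cv2.imread("pics/top0.png")
crop(b,215,130,96,100,6,"pics/z1.png")
crop(b,322,180,100,70,8,"pics/z2.png")
crop(b,120,195,60,60,9,"pics/z3.png")
E
```

```text
(no output)
```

View pics/z1.png

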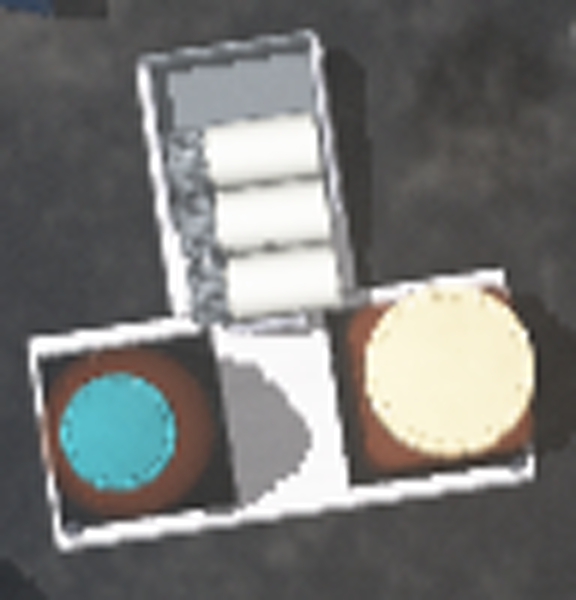

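View pics/z2.png

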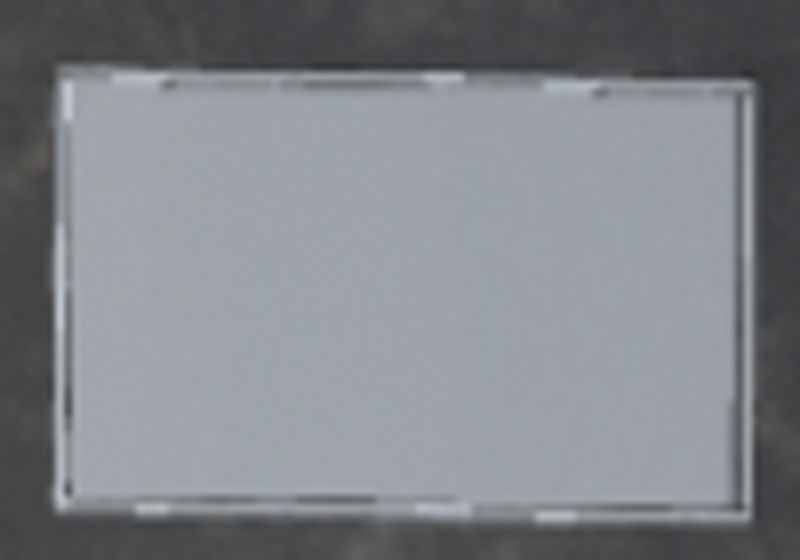

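View pics/z3.png

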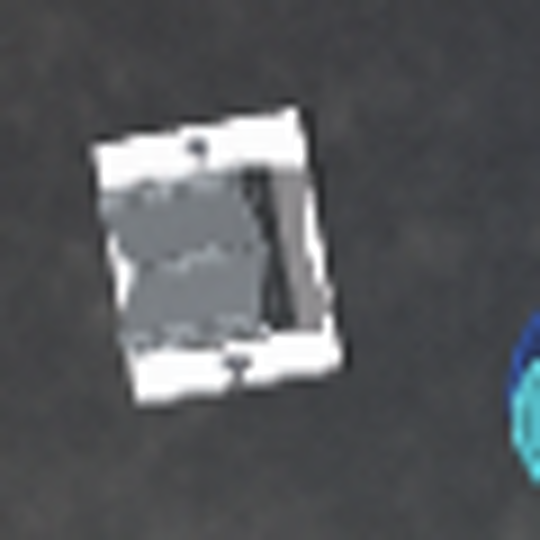

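```bash
cat > m.py <<'E'
from h import *
import pickle
from cell import cams
p=cams.grab_frame("top");pickle.dump({k:p[k] for k in("K","k1","position","rotation","frame")},open("top.pkl","wb"))
E
python3 m.py
python3 - <<'E'
from h import *
import pickle
p=pickle.load(open("top.pkl","rb"));c=Cam(p)
def g(l,o,f,z):
    # resized crop pixel -> image px (pixel centre convention)
    uv=(np.array(l,float)+.5)/f-.5+np.array(o); return c.ground(uv,z)[:,:2]
np.set_printoptions(precision=4,suppress=True)
def ang(v): return np.degrees(np.arctan2(v[1],v[0]))
B=g([(30,338),(505,270),(535,475),(65,550)],(215,130),6,.004) # left-up, right-up, right-low, left-low
print("base",B,"mid",B.mean(0),"w",np.linalg.norm(B[0]-B[1]),np.linalg.norm(B[3]-B[2]),"h",np.linalg.norm(B[0]-B[3]),np.linalg.norm(B[1]-B[2]),"yaw",ang(B[0]-B[1])-90,ang(B[3]-B[2])-90)
T=g([(57,66),(755,82),(750,522),(57,514)],(322,180),8,.012)
print("tray",T,T.mean(0),np.linalg.norm(T[0]-T[1]),np.linalg.norm(T[0]-T[3]),"yaw",ang(T[0]-T[1])-90,ang(T[3]-T[2])-90)
C=g([(93,147),(297,106),(343,366),(138,405)],(120,195),9,.005)
print("cradle",C,C.mean(0),np.linalg.norm(C[0]-C[1]),np.linalg.norm(C[0]-C[3]),"yaw",ang(C[0]-C[1])-90,ang(C[3]-C[2])-90, ang(C[0]-C[3]))
print("bottle cap", g([(118,432)],(215,130),6,.173)); print("jar cap",g([(450,370)],(215,130),6,.132))
V=g([(190,290),(340,277)],(215,130),6,.045);print("vial",V,V.mean(0),np.linalg.norm(V[0]-V[1]),ang(V[0]-V[1])-90)
# by networks / colour
import cv2
hsv=cv2.cvtColor(p["frame"],cv2.COLOR_RGB2HSV)
m=((hsv[...,0]>80)&(hsv[...,0]<100)&(hsv[...,1]>120)).astype(np.uint8)
n,l,s,ce=cv2.connectedComponentsWithStats(m)
for i in range(1,n):
    if s[i,4]>50: print("teal",s[i],ce[i],c.ground(ce[i],.173))
m=((hsv[...,0]>15)&(hsv[...,0]<32)&(hsv[...,1]>40)&(hsv[...,2]>180)).astype(np.uint8)
n,l,s,ce=cv2.connectedComponentsWithStats(m)
for i in range(1,n):
    if s[i,4]>200: print("beige",s[i],ce[i],c.ground(ce[i],.132))
E
```

```text
base [[ 0.5444  0.0919]
 [ 0.568  -0.1111]
 [ 0.4805 -0.1212]
 [ 0.4539  0.0791]] mid [ 0.5117 -0.0153] w 0.20426970752303605 0.20202401664205916 h 0.09137516364565704 0.08805967781073902 yaw 6.633602359359145 7.566108990870575
tray [[ 0.5318 -0.1849]
 [ 0.5209 -0.4049]
 [ 0.3826 -0.398 ]
 [ 0.3907 -0.1804]] [ 0.4565 -0.2921] 0.22028944861242622 0.14115147416720727 yaw -2.8315096780889775 -2.1385018033798815
cradle [[0.4866 0.3223]
 [0.4967 0.2641]
 [0.4229 0.2524]
 [0.4133 0.3107]] [0.4549 0.2874] 0.059085377243853855 0.07417853145651636 yaw 9.852931687991841 9.278942237728117 8.998150052239634
bottle cap [[0.5014 0.0442]]
jar cap [[ 0.5217 -0.0769]]
vial [[ 0.5601  0.0218]
 [ 0.5638 -0.0396]] [ 0.562  -0.0089] 0.06151126240405226 3.4324996371618255
teal [225 193  19  18 268] [234.1978 201.5   ] [[0.5016 0.0443 0.173 ]]
teal [177 232  19  20 293] [186.0034 241.058 ] [[0.4204 0.1486 0.173 ]]
beige [270   0  27  22 501] [282.9481   9.5489] [[ 0.9335 -0.0738  0.132 ]]
beige [126  37  26  26 365] [138.5753  49.611 ] [[0.8512 0.2551 0.132 ]]
beige [490  78  22  59 693] [503.3175 101.5483] [[ 0.71   -0.5611  0.132 ]]
beige [115 144  21  20 252] [126.9762 154.1111] [[0.6146 0.285  0.132 ]]
```

```bash
cat > ov.py <<'E'
from h import *
def place(x,y,yaw,pts):
    a=np.radians(yaw);pts=np.array(pts,float);o=pts.copy()
    o[:,0]=x+np.cos(a)*pts[:,0]-np.sin(a)*pts[:,1];o[:,1]=y+np.sin(a)*pts[:,0]+np.cos(a)*pts[:,1];return o
def rect(cx,cy,w,h,z): return [(cx+sx*w/2,cy+sy*h/2,z) for sx,sy in((1,1),(1,-1),(-1,-1),(-1,1))]
def circ(d,z): return [(d/2*np.cos(t),d/2*np.sin(t),z) for t in np.linspace(0,2*np.pi,40)]
def draw(img,c,P,o,f,col=(0,0,255)):
    uv=((c.proj(P)-o+.5)*f-.5)
    cv2.polylines(img,[np.round(uv*8).astype(np.int32)],True,col,1,cv2.LINE_AA,3)
E
python3 - <<'E'
from ov import *;import pickle
p=pickle.load(open("top.pkl","rb"));c=Cam(p);im=p["frame"][...,::-1].copy()
def z(o,w,h,f): return cv2.resize(im[o[1]:o[1]+h,o[0]:o[0]+w],None,fx=f,fy=f,interpolation=cv2.INTER_CUBIC)
o=np.array((215,130));f=6;I=z(o,96,100,f)
F=(.5613,-.0092,7.1)
for s in(62,-62): draw(I,c,place(*F,rect(-.05,s/1e3,.076,.076,.006)),o,f)
draw(I,c,place(*F,rect(0,0,.027,.061,.045)),o,f,(0,200,0))
draw(I,c,place(*F,rect(-.05,0,.09,.204,.004)),o,f,(255,0,0))
draw(I,c,place(.5015,.0443,0,circ(.041,.173)),o,f); draw(I,c,place(.5215,-.0770,0,circ(.064,.132)),o,f)
cv2.imwrite("pics/o1.png",I)
o=np.array((120,195));f=9;I=z(o,60,60,f)
L=(.4549,.2874,9.4)
draw(I,c,place(*L,rect(0,0,.074,.060,.005)),o,f);draw(I,c,place(*L,rect(0,0,.044,.040,.039)),o,f,(0,200,0))
cv2.imwrite("pics/o2.png",I)
E
```

```text
(no output)
```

View pics/o1.png

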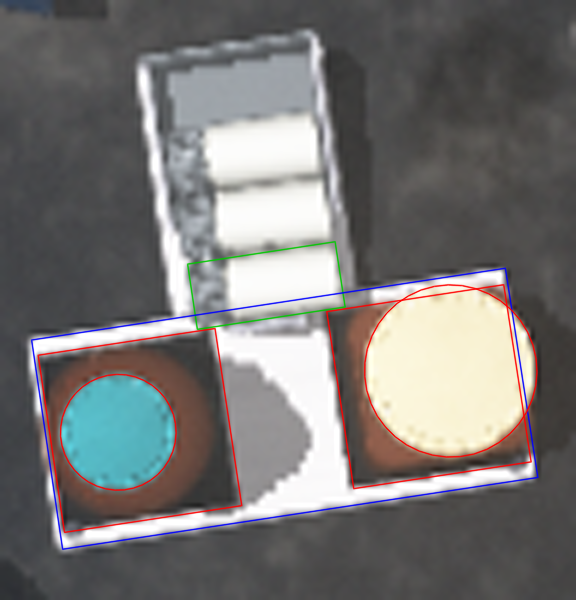

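View pics/o2.png

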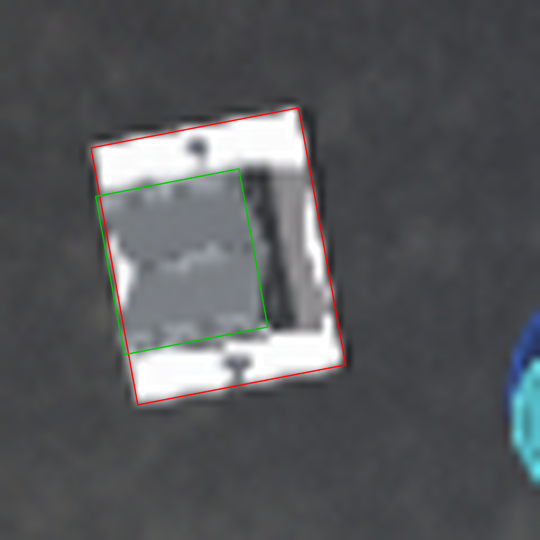

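```bash
cat > go.py <<'E'
import sys
from h import *
from cell import r
s=r.read_state();Rm=R.from_rotvec(s["ee_rot"]).as_matrix()
yaw=np.degrees(np.arctan2(Rm[1,0],Rm[0,0]))
np.set_printoptions(precision=4,suppress=True)
print("t",round(s["time_s"],2),"tcp",s["tcp_pos"],"yaw",round(yaw,2),"w",round(s["gripper_width"]*1e3,1),"F",s["contact_force"],"tilt",np.degrees(np.arccos(-Rm[2,2])).round(2),"j",s["joints"])
a=[float(v) for v in sys.argv[1:]]
for i in range(0,len(a),4):
    d=Rm.T@(np.array(a[i:i+3])-s["tcp_pos"])*1e3
    print("shift",d.round(1),"twist",round((yaw-a[i+3]+180)%360-180,2))
E
python3 go.py .5215 -.077 .24 7.5 .5215 -.077 .110 7.5
```

```text
t 0.75 tcp [ 0.1739 -0.6263  0.2055] yaw 15.51 w 94.0 F [ 0.295   0.0872 -0.0747] tilt 0.0 j [-1.4741  0.2451  1.5578  0.      1.3387 -0.1741]
shift [ 481.9 -436.3  -34.5] twist 8.01
shift [ 481.9 -436.3   95.5] twist 8.01
```

>>> arm_command:
  motion:
    - [94, [40, -36, -34], 2]
    - [94, [80, -72, -34], 4]
    - [94, [120, -108, -34], 6]
    - [94, [160, -145, -34], 8]
    - [94, [200, -181, -34], 8]
    - [94, [240, -217, -34], 8]
    - [94, [280, -253, -34], 8]
    - [94, [320, -290, -34], 8]
    - [94, [360, -326, -34], 8]
    - [94, [400, -362, -34], 8]
    - [94, [440, -398, -34], 8]
    - [94, [470, -425, -34], 8]
  newtons: 25

```text
time_s: 1.95
tcp_pos: [0.4915, -0.1244, 0.2399]
ee_rot: [3.134, 0.206, 0.001]
contact_force: [0.7, -1.2, -0.5]
gripper_width: 0.0937
```

```bash
python3 go.py .5215 -.077 .14 7.5 .5215 -.077 .110 7.5
```

```text
t 1.95 tcp [ 0.4915 -0.1244  0.2399] yaw 7.52 w 93.7 F [ 0.7174 -1.2372 -0.5187] tilt 0.07 j [-0.4717 -0.1261  1.8825 -0.0001  1.384   0.9679]
shift [ 35.8 -43.1  99.9] twist 0.02
shift [ 35.8 -43.1 129.9] twist 0.02
```

>>> arm_command:
  motion:
    - [94, [18, -22, 0], 0]
    - [94, [36, -43, 0], 0]
    - [94, [36, -43, 0], 0]
    - [94, [36, -43, 25], 0]
    - [94, [36, -43, 50], 0]
    - [94, [36, -43, 70], 0]
    - [94, [36, -43, 80], 0]
    - [94, [36, -43, 80], 0]

```text
time_s: 2.75
tcp_pos: [0.5205, -0.0774, 0.1585]
ee_rot: [-3.135, -0.205, 0.003]
contact_force: [-0.4, -1.0, 0.4]
gripper_width: 0.0935
```

```bash
python3 go.py .5215 -.077 .110 7.5
python3 - <<'E'
from cell import cams
import pickle
from ov import *
for n in("top","scene"):
    p=cams.grab_frame(n);pickle.dump({k:p[k] for k in("K","k1","position","rotation","frame")},open(n+"1.pkl","wb"))
    im=p["frame"][...,::-1].copy()
    if n=="top": crop(im,190,120,150,120,5,"pics/t1.png")
    else: crop(im,140,100,200,150,4,"pics/s1.png")
E
```

```text
t 2.75 tcp [ 0.5205 -0.0774  0.1585] yaw 7.47 w 93.5 F [-0.37   -0.9774  0.3746] tilt 0.11 j [-0.3631  0.004   1.9119 -0.0004  1.2275  1.0775]
shift [ 1.2 -0.2 48.5] twist -0.03
```

View pics/t1.png

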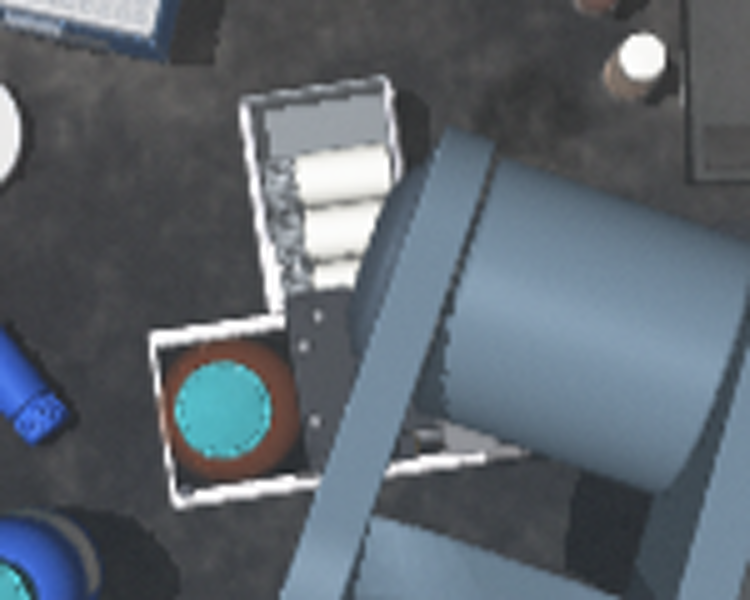

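View pics/s1.png

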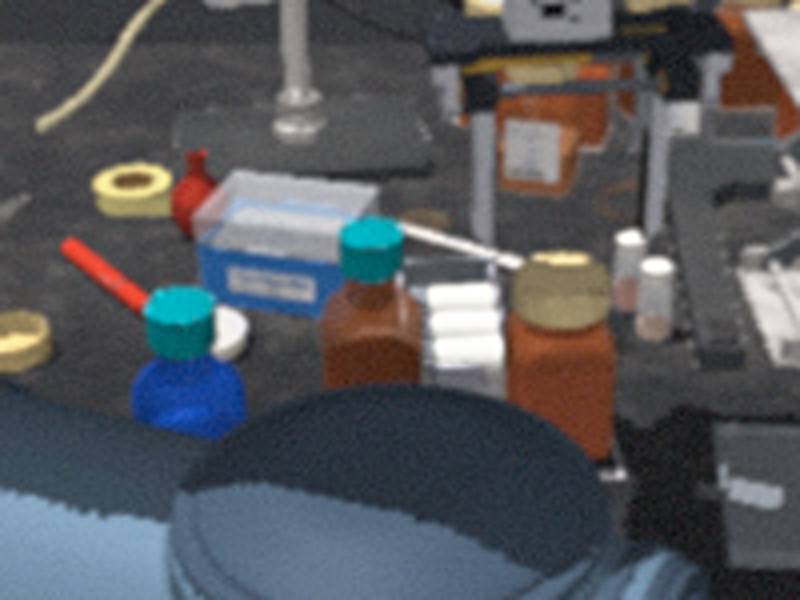

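Run:
```python
from ov import *;import pickle
p=pickle.load(open("scene1.pkl","rb"));c=Cam(p);im=p["frame"][...,::-1].copy()
o=np.array((140,100));f=4
I=cv2.resize(im[100:250,140:340],None,fx=f,fy=f,interpolation=cv2.INTER_CUBIC)
for z in(.110,.132): draw(I,c,place(.5215,-.0770,0,circ(.064,z)),o,f)
for z in(.147,.173): draw(I,c,place(.5015,.0443,0,circ(.041,z)),o,f)
draw(I,c,place(.5613,-.0092,7.5,rect(0,0,.027,.061,.045)),o,f,(0,255,0))
cv2.imwrite("pics/s1o.png",I[150:500])
```

```text
(no output)
```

View pics/s1o.png

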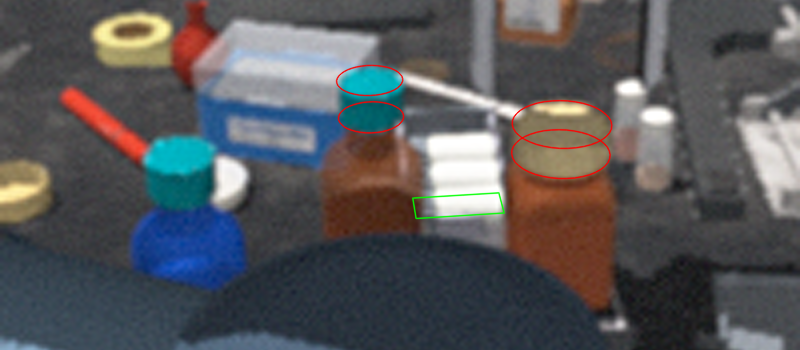

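Both views agree to about 1 px. I'll descend on the jar cap with the tips staying above the body shoulder, then grip.

>>> arm_command:
  motion:
    - [94, [1, 0, 15], 0]
    - [94, [1, 0, 30], 0]
    - [94, [1, 0, 42], 0]
    - [94, [1, 0, 46], 0]
    - [94, [1, 0, 46], 0]
    - [94, [1, 0, 46], 0]
    - [60, [1, 0, 46], 0]
    - [50, [1, 0, 46], 0]
    - [50, [1, 0, 46], 0]
    - [50, [1, 0, 46], 0]
    - [50, [1, 0, 46], 0]
    - [50, [1, 0, 46], 0]
  newtons: 30

```text
time_s: 4.05
tcp_pos: [0.5232, -0.0774, 0.115]
ee_rot: [3.134, 0.205, 0.004]
contact_force: [-1.3, 2.1, 1.4]
gripper_width: 0.0632
```

>>> arm_command:
  motion:
    - [50, [0, 0, 0], 0]
    - [50, [0, 0, 0], 0]
    - [50, [0, 0, 0], 0]

```text
time_s: 4.35
tcp_pos: [0.5232, -0.0774, 0.115]
ee_rot: [3.134, 0.205, 0.004]
contact_force: [-0.5, 0.9, 0.4]
gripper_width: 0.0632
```

```bash
python3 go.py .4543 -.342 .2 -2.5
```

```text
t 4.35 tcp [ 0.5232 -0.0774  0.115 ] yaw 7.48 w 63.2 F [-0.5449  0.8792  0.4415] tilt 0.14 j [-0.3615  0.0637  1.9373  0.0002  1.1381  1.0786]
shift [-102.6  253.4  -84.9] twist 9.98
```

>>> arm_command:
  motion:
    - [50, [0, 0, -10], 0]
    - [50, [0, 0, -30], 0]
    - [50, [0, 0, -50], 0]
    - [50, [0, 0, -60], 0]
    - [50, [-6, 15, -60], 0]
    - [50, [-16, 40, -60], 0]
    - [50, [-28, 70, -60], 0]
    - [50, [-40, 100, -60], 0]
    - [50, [-52, 130, -60], 0]
    - [50, [-64, 160, -60], 0]
    - [50, [-75, 185, -60], 0]
    - [50, [-83, 205, -60], 0]

```text
time_s: 5.55
tcp_pos: [0.4665, -0.2928, 0.1746]
ee_rot: [3.135, 0.203, 0.002]
contact_force: [0.2, 0.9, -2.4]
gripper_width: 0.0631
```

```bash
python3 go.py .4543 -.342 .175 7.48 .4543 -.342 .115 7.48
```

```text
t 5.55 tcp [ 0.4665 -0.2928  0.1746] yaw 7.42 w 63.1 F [ 0.1767  0.9031 -2.4023] tilt 0.08 j [-0.7668  0.0429  1.8413  0.0008  1.2562  0.6743]
shift [-18.4  47.3  -0.5] twist -0.06
shift [-18.5  47.2  59.5] twist -0.06
```

>>> arm_command:
  motion:
    - [50, [-8, 20, 0], 0]
    - [50, [-15, 38, 0], 0]
    - [50, [-18, 47, 0], 0]
    - [50, [-18, 47, 0], 0]
    - [50, [-18, 47, 20], 0]
    - [50, [-18, 47, 40], 0]
    - [50, [-18, 47, 52], 0]
    - [50, [-18, 47, 57], 0]
    - [50, [-18, 47, 57], 0]
    - [50, [-18, 47, 57], 0]

```text
time_s: 6.55
tcp_pos: [0.4553, -0.342, 0.1185]
ee_rot: [3.133, 0.204, 0.004]
contact_force: [1.0, -0.5, -2.7]
gripper_width: 0.0637
```

```bash
python3 go.py .4543 -.342 .113 7.48
python3 - <<'E'
from cell import cams
import pickle
from ov import *
for n in("scene",):
    p=cams.grab_frame(n)
    im=p["frame"][...,::-1].copy()
    crop(im,260,120,180,140,4,"pics/s2.png")
E
```

```text
t 6.55 tcp [ 0.4553 -0.342   0.1185] yaw 7.44 w 63.7 F [ 0.9552 -0.4746 -2.6588] tilt 0.16 j [-0.8437  0.1521  1.8338  0.001   1.1531  0.5969]
shift [-1.  -0.1  5.5] twist -0.04
```

View pics/s2.png

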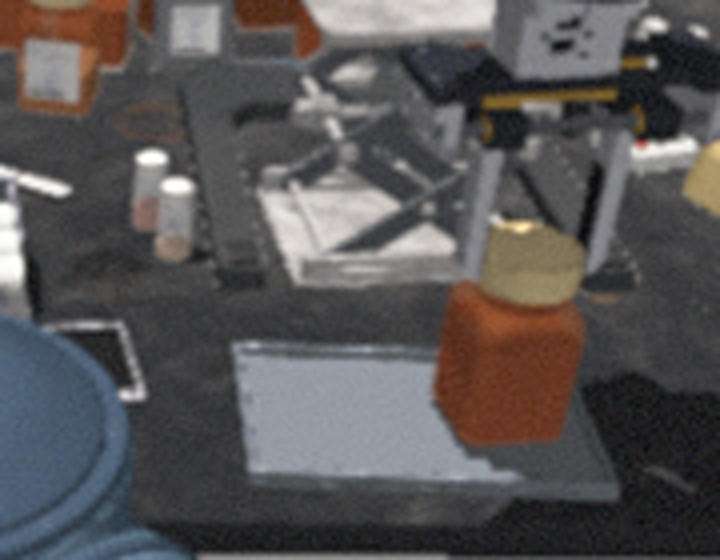

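>>> arm_command:
  motion:
    - [50, [0, 0, 3], 0]
    - [50, [0, 0, 5], 0]
    - [50, [0, 0, 6], 0]
    - [50, [0, 0, 6], 0]
    - [50, [0, 0, 6], 0]

```text
time_s: 7.1
tcp_pos: [0.4555, -0.3423, 0.113]
ee_rot: [3.133, 0.203, 0.004]
contact_force: [-0.3, 1.4, -0.2]
gripper_width: 0.0635
```

>>> arm_command:
  motion:
    - [66, [0, 0, 0], 0]
    - [72, [0, 0, 0], 0]
    - [80, [0, 0, 0], 0]
    - [94, [0, 0, 0], 0]
    - [94, [0, 0, 0], 0]
    - [94, [0, 0, 0], 0]
    - [94, [0, 0, -10], 0]
    - [94, [0, 0, -30], 0]
    - [94, [0, 0, -60], 0]
    - [94, [0, 0, -100], 0]
    - [94, [0, 0, -100], 0]

```text
time_s: 8.2
tcp_pos: [0.4578, -0.3448, 0.2205]
ee_rot: [3.123, 0.203, 0.016]
contact_force: [0.8, -0.5, 0.8]
gripper_width: 0.0942
```

```bash
python3 go.py .5015 .0443 .23 7.5
python3 - <<'E'
from cell import cams
import pickle
from ov import *
for n in("scene",):
    p=cams.grab_frame(n)
    im=p["frame"][...,::-1].copy()
    crop(im,260,120,180,140,4,"pics/s3.png")
E
```

```text
t 8.2 tcp [ 0.4578 -0.3448  0.2205] yaw 7.44 w 94.2 F [ 0.8314 -0.4576  0.7984] tilt 0.91 j [-0.8438  0.0431  1.7545  0.0011  1.3283  0.597 ]
shift [  93.8 -380.   -13.3] twist -0.06
```

View pics/s3.png

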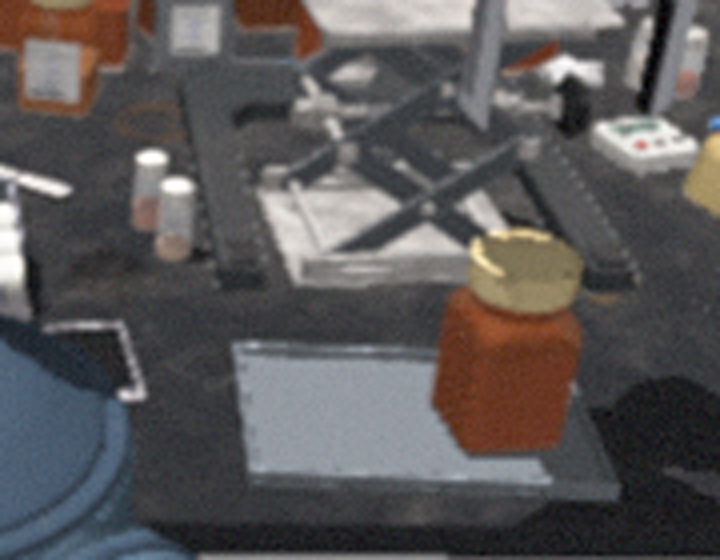

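>>> arm_command:
  motion:
    - [94, [8, -30, -15], 0]
    - [94, [18, -72, -20], 0]
    - [94, [29, -116, -20], 0]
    - [94, [40, -160, -20], 0]
    - [94, [51, -205, -20], 0]
    - [94, [62, -250, -20], 0]
    - [94, [72, -290, -20], 0]
    - [94, [81, -328, -20], 0]
    - [94, [88, -357, -20], 0]
    - [94, [92, -372, -20], 0]
    - [94, [94, -380, -20], 0]
    - [94, [94, -380, -20], 0]

```text
time_s: 9.45
tcp_pos: [0.5002, 0.046, 0.234]
ee_rot: [3.127, 0.205, 0.01]
contact_force: [0.6, 0.0, -0.4]
gripper_width: 0.0936
```

```bash
python3 go.py .5015 .0443 .19 7.5 .5015 .0443 .143 7.5
```

```text
t 9.45 tcp [0.5002 0.046  0.234 ] yaw 7.51 w 93.6 F [ 0.5589  0.0125 -0.3749] tilt 0.57 j [-0.1306 -0.1369  1.9031 -0.0067  1.3679  1.3105]
shift [ 0.8  1.5 44. ] twist 0.01
shift [ 0.6  1.1 91. ] twist 0.01
```

>>> arm_command:
  motion:
    - [94, [1, 1, 20], 0]
    - [94, [1, 1, 44], 0]
    - [94, [1, 1, 65], 0]
    - [94, [1, 1, 80], 0]
    - [94, [1, 1, 88], 0]
    - [94, [1, 1, 91], 0]
    - [94, [1, 1, 91], 0]
    - [94, [1, 1, 91], 0]

```text
time_s: 10.25
tcp_pos: [0.5025, 0.0442, 0.1439]
ee_rot: [3.127, 0.205, 0.012]
contact_force: [-1.1, 0.5, 0.6]
gripper_width: 0.094
```

```bash
python3 go.py .5015 .0443 .143 7.5;  python3 - <<'E'
from cell import cams
from ov import *
p=cams.grab_frame("scene");c=Cam(p)
o=np.array((140,100));f=4
I=cv2.resize(p["frame"][100:240,140:340,::-1],None,fx=f,fy=f,interpolation=cv2.INTER_CUBIC)
for z in(.147,.173): draw(I,c,place(.5015,.0443,0,circ(.041,z)),o,f)
cv2.imwrite("pics/s4.png",I)
E
```

```text
t 10.25 tcp [0.5025 0.0442 0.1439] yaw 7.49 w 94.0 F [-1.0721  0.4624  0.5577] tilt 0.65 j [-0.1337 -0.0379  1.9819 -0.0071  1.1884  1.309 ]
shift [-1.  -0.3  0.9] twist -0.01
```

View pics/s4.png

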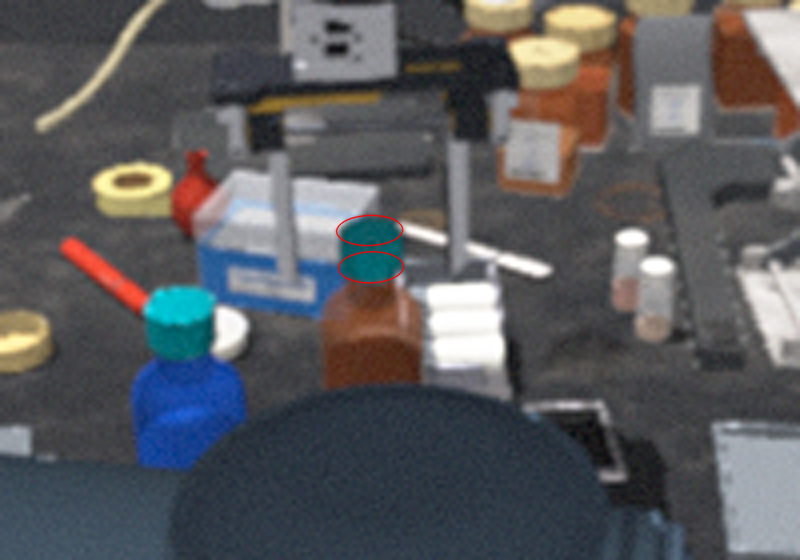

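>>> arm_command:
  motion:
    - [70, [-1, 0, 1], 0]
    - [50, [-1, 0, 1], 0]
    - [30, [-1, 0, 1], 0]
    - [28, [-1, 0, 1], 0]
    - [28, [-1, 0, 1], 0]
    - [28, [-1, 0, 1], 0]
    - [28, [-1, 0, 1], 0]
    - [28, [-1, 0, 1], 0]
    - [28, [-1, 0, 1], 0]
  newtons: 35

```text
time_s: 11.2
tcp_pos: [0.5015, 0.0443, 0.1429]
ee_rot: [3.127, 0.205, 0.012]
contact_force: [-0.1, 0.5, -0.8]
gripper_width: 0.0449
```

```bash
python3 go.py .4587 -.2421 .20 7.5;  python3 - <<'E'
from cell import cams
from ov import *
p=cams.grab_frame("scene");c=Cam(p)
o=np.array((140,100));f=4
I=cv2.resize(p["frame"][100:240,140:340,::-1],None,fx=f,fy=f,interpolation=cv2.INTER_CUBIC)
for z in(.147,.173): draw(I,c,place(.5015,.0443,0,circ(.041,z)),o,f)
cv2.imwrite("pics/s5.png",I)
E
```

```text
t 11.2 tcp [0.5015 0.0443 0.1429] yaw 7.5 w 44.9 F [-0.1098  0.509  -0.751 ] tilt 0.64 j [-0.1339 -0.039   1.9851 -0.0069  1.1863  1.3085]
shift [-79.4 278.8 -55.3] twist 0.0
```

View pics/s5.png

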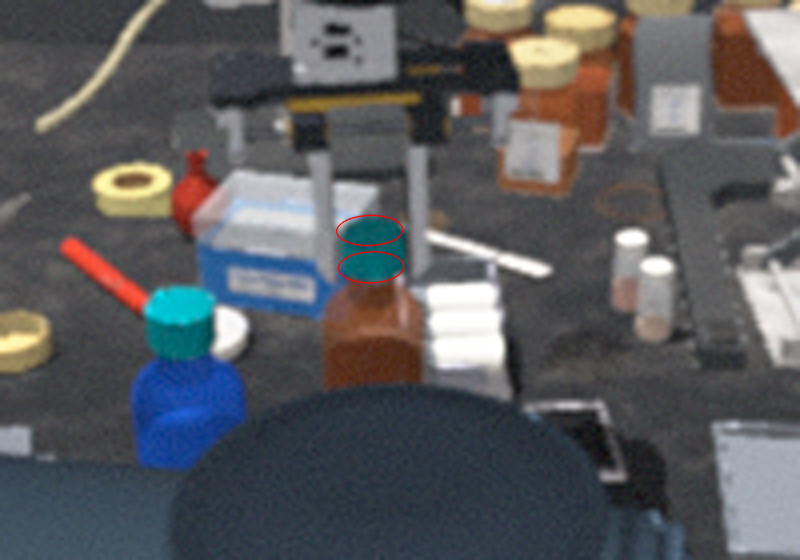

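Still closing (45 mm); a few more rows.

>>> arm_command:
  motion:
    - [28, [0, 0, 0], 0]
    - [28, [0, 0, 0], 0]
    - [28, [0, 0, 0], 0]
    - [28, [0, 0, 0], 0]
    - [28, [0, 0, 0], 0]
  newtons: 35

```text
time_s: 11.75
tcp_pos: [0.5015, 0.0442, 0.1428]
ee_rot: [3.127, 0.205, 0.012]
contact_force: [-0.2, -0.0, -0.2]
gripper_width: 0.0445
```

```bash
python3 go.py .4587 -.2421 .20 7.5
```

```text
t 11.75 tcp [0.5015 0.0442 0.1428] yaw 7.5 w 44.5 F [-0.2096 -0.0247 -0.2297] tilt 0.63 j [-0.134  -0.039   1.9852 -0.0069  1.1863  1.3085]
shift [-79.4 278.8 -55.4] twist -0.0
```

Run:
```python
from cell import cams
from ov import *
p=cams.grab_frame("scene");c=Cam(p)
o=np.array((205,125));f=9
I=cv2.resize(p["frame"][125:190,205:265,::-1],None,fx=f,fy=f,interpolation=cv2.INTER_CUBIC)
cv2.imwrite("pics/s6.png",I)
```

```text
(no output)
```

View pics/s6.png

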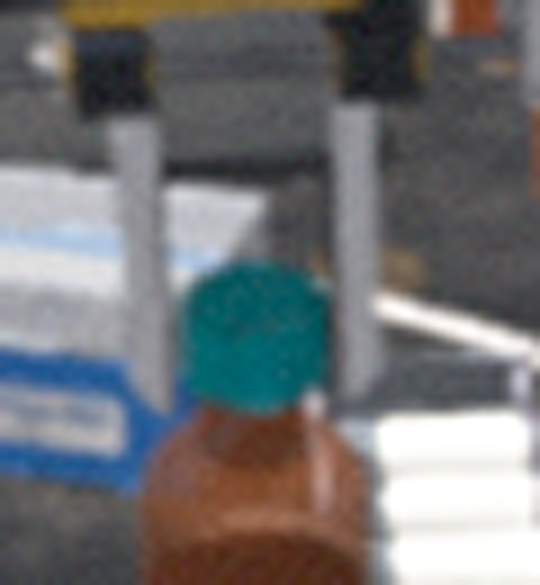

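The fingers stopped at 44.5 mm, wider than the 41 mm cap, and the picture shows gaps beside it. The tips, 4 mm below the cap, are probably bearing on the shoulder or neck. I'll reopen, rise 7 mm and regrip on the cap alone.

>>> arm_command:
  motion:
    - [54, [0, 0, 0], 0]
    - [62, [0, 0, 0], 0]
    - [62, [0, 0, -4], 0]
    - [62, [0, 0, -7], 0]
    - [62, [0, 0, -7], 0]
    - [50, [0, 0, -7], 0]
    - [38, [0, 0, -7], 0]
    - [28, [0, 0, -7], 0]
    - [28, [0, 0, -7], 0]
    - [28, [0, 0, -7], 0]
    - [28, [0, 0, -7], 0]
    - [28, [0, 0, -7], 0]
  newtons: 35

```text
time_s: 13.0
tcp_pos: [0.5013, 0.0444, 0.1497]
ee_rot: [3.127, 0.205, 0.011]
contact_force: [-0.1, 0.0, 0.3]
gripper_width: 0.0412
```

```bash
python3 go.py .4587 -.2421 .20 7.5;python3 - <<'E'
from cell import cams
from ov import *
p=cams.grab_frame("scene");c=Cam(p)
f=9
I=cv2.resize(p["frame"][125:190,205:265,::-1],None,fx=f,fy=f,interpolation=cv2.INTER_CUBIC)
cv2.imwrite("pics/s7.png",I)
E
```

```text
t 13.0 tcp [0.5013 0.0444 0.1497] yaw 7.5 w 41.2 F [-0.09    0.0033  0.3397] tilt 0.61 j [-0.1338 -0.048   1.9803 -0.0067  1.2006  1.3085]
shift [-79.3 278.9 -48.5] twist -0.0
```

View pics/s7.png

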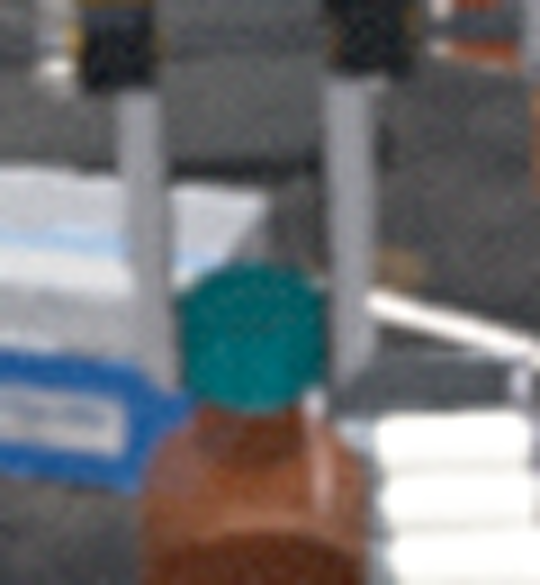

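>>> arm_command:
  motion:
    - [28, [0, 0, -10], 0]
    - [28, [0, 0, -28], 0]
    - [28, [0, 0, -48], 0]
    - [28, [0, 0, -60], 0]
    - [28, [-4, 12, -62], 0]
    - [28, [-10, 34, -62], 0]
    - [28, [-18, 62, -62], 0]
    - [28, [-26, 92, -62], 0]
    - [28, [-35, 122, -62], 0]
    - [28, [-43, 152, -62], 0]
    - [28, [-52, 182, -62], 0]
    - [28, [-60, 210, -62], 0]

```text
time_s: 14.25
tcp_pos: [0.4672, -0.173, 0.2118]
ee_rot: [3.128, 0.204, 0.008]
contact_force: [0.9, 0.0, -4.9]
gripper_width: 0.0408
```

```bash
python3 go.py .4587 -.2421 .210 7.5 .4587 -.2421 .148 7.5
```

```text
t 14.25 tcp [ 0.4672 -0.173   0.2118] yaw 7.45 w 40.8 F [ 0.9122  0.0085 -4.8546] tilt 0.51 j [-0.5811 -0.1296  1.9375 -0.0026  1.3252  0.8602]
shift [-17.4  67.4   2.2] twist -0.05
shift [-17.7  67.   64.2] twist -0.05
```

>>> arm_command:
  motion:
    - [28, [-7, 25, 0], 0]
    - [28, [-13, 48, 0], 0]
    - [28, [-17, 62, 0], 0]
    - [28, [-18, 67, 0], 0]
    - [28, [-18, 67, 5], 0]
    - [28, [-18, 67, 22], 0]
    - [28, [-18, 67, 40], 0]
    - [28, [-18, 67, 52], 0]
    - [28, [-18, 67, 58], 0]
    - [28, [-18, 67, 58], 0]
    - [28, [-18, 67, 58], 0]

```text
time_s: 15.35
tcp_pos: [0.4589, -0.2422, 0.1549]
ee_rot: [3.127, 0.204, 0.01]
contact_force: [-0.2, -0.3, -4.7]
gripper_width: 0.0411
```

```bash
python3 go.py .4587 -.2421 .1477 7.5;python3 - <<'E'
from cell import cams
from ov import *
p=cams.grab_frame("scene");crop(p["frame"][...,::-1],260,120,180,140,4,"pics/s8.png")
E
```

```text
t 15.35 tcp [ 0.4589 -0.2422  0.1549] yaw 7.48 w 41.1 F [-0.1519 -0.2832 -4.6682] tilt 0.57 j [-0.7036 -0.0172  1.9402 -0.0015  1.2087  0.7372]
shift [-0.2 -0.1  7.2] twist -0.02
```

View pics/s8.png

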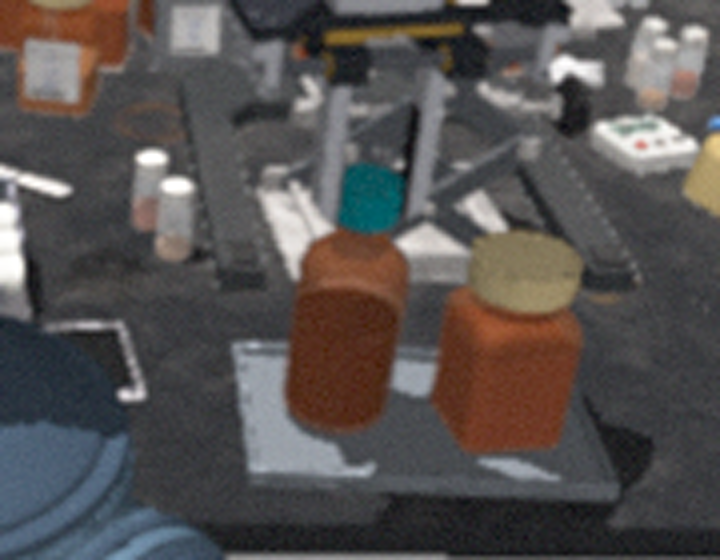

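The bottle hangs over the left half of the tray and the jar stands clear of it. Lower the last 7 mm.

>>> arm_command:
  motion:
    - [28, [0, 0, 3], 0]
    - [28, [0, 0, 5], 0]
    - [28, [0, 0, 7], 0]
    - [28, [0, 0, 7], 0]
    - [28, [0, 0, 7], 0]
    - [28, [0, 0, 7], 0]

```text
time_s: 16.0
tcp_pos: [0.459, -0.2424, 0.1481]
ee_rot: [3.127, 0.204, 0.01]
contact_force: [0.1, -0.0, -4.2]
gripper_width: 0.0415
```

>>> arm_command:
  motion:
    - [28, [0, 0, 1], 0]
    - [28, [0, 0, 1], 0]
    - [28, [0, 0, 1], 0]

```text
time_s: 16.3
tcp_pos: [0.4594, -0.2427, 0.148]
ee_rot: [3.126, 0.204, 0.011]
contact_force: [-1.1, 0.7, 2.3]
gripper_width: 0.0414
```

Touched down (force has turned upward). Release slowly, then rise.

>>> arm_command:
  motion:
    - [44, [0, 0, 0], 0]
    - [48, [0, 0, 0], 0]
    - [54, [0, 0, 0], 0]
    - [62, [0, 0, 0], 0]
    - [74, [0, 0, 0], 0]
    - [74, [0, 0, -10], 0]
    - [74, [0, 0, -25], 0]
    - [74, [0, 0, -45], 0]
    - [74, [0, 0, -60], 0]
    - [74, [0, 0, -60], 0]
    - [74, [0, 0, -60], 0]
    - [74, [0, 0, -60], 0]

```text
time_s: 17.5
tcp_pos: [0.4584, -0.2418, 0.2071]
ee_rot: [3.127, 0.204, 0.009]
contact_force: [-0.3, -0.3, -0.5]
gripper_width: 0.0745
```

```bash
python3 go.py .5613 -.0092 .21 7.5;python3 - <<'E'
from cell import cams
from ov import *
p=cams.grab_frame("scene");crop(p["frame"][...,::-1],260,120,180,140,4,"pics/s9.png")
p=cams.grab_frame("top");c=Cam(p)
o=np.array((225,130));f=7
I=cv2.resize(p["frame"][130:215,225:310,::-1],None,fx=f,fy=f,interpolation=cv2.INTER_CUBIC)
F=(.5613,-.0092,7.5)
for s in(62,-62): draw(I,c,place(*F,rect(-.05,s/1e3,.076,.076,.006)),o,f)
draw(I,c,place(*F,rect(0,0,.027,.061,.045)),o,f,(0,200,0))
cv2.imwrite("pics/t9.png",I)
E
```

```text
t 17.5 tcp [ 0.4584 -0.2418  0.2071] yaw 7.47 w 74.5 F [-0.2593 -0.2585 -0.4726] tilt 0.56 j [-0.7037 -0.0749  1.8959 -0.0013  1.3109  0.7371]
shift [ 132.3 -217.2   -3.9] twist -0.03
```

View pics/s9.png

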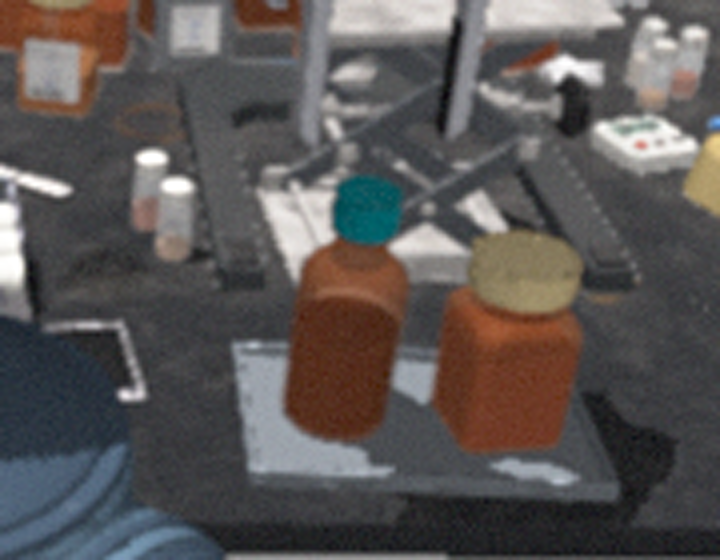

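View pics/t9.png

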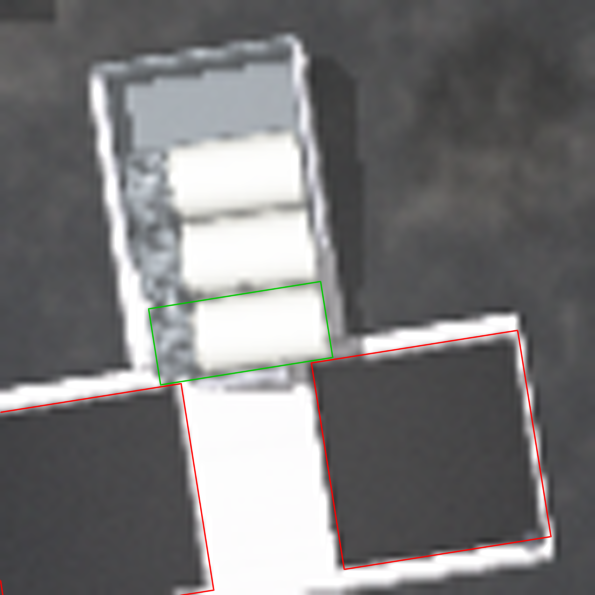

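>>> arm_command:
  motion:
    - [94, [10, -16, -10], 0]
    - [94, [30, -49, -10], 0]
    - [94, [54, -89, -10], 0]
    - [94, [78, -129, -5], 0]
    - [94, [100, -165, 0], 0]
    - [94, [118, -194, 10], 0]
    - [94, [128, -210, 30], 0]
    - [94, [132, -217, 55], 0]
    - [94, [132, -217, 80], 0]
    - [94, [132, -217, 100], 0]
    - [94, [132, -217, 107], 0]
    - [94, [132, -217, 107], 0]
  newtons: 15

```text
time_s: 18.8
tcp_pos: [0.5607, -0.01, 0.0975]
ee_rot: [3.128, 0.204, 0.004]
contact_force: [0.9, 0.2, 0.6]
gripper_width: 0.0941
```

>>> arm_command:
  motion:
    - [94, [0, 0, 0], 0]
    - [94, [0, 0, 0], 0]

```text
time_s: 19.0
tcp_pos: [0.5614, -0.0103, 0.0986]
ee_rot: [3.128, 0.204, 0.007]
contact_force: [-0.6, 0.1, -0.0]
gripper_width: 0.0942
```

```bash
python3 go.py .5613 -.0092 .065 7.5  .5613 -.0092 .026 7.5;python3 - <<'E'
from cell import cams
from ov import *
p=cams.grab_frame("scene");c=Cam(p)
o=np.array((200,100));f=6
I=cv2.resize(p["frame"][100:200,200:320,::-1],None,fx=f,fy=f,interpolation=cv2.INTER_CUBIC)
draw(I,c,place(.5613,-.0092,7.5,rect(0,0,.027,.061,.045)),o,f,(0,255,0))
cv2.imwrite("pics/s10.png",I)
E
```

```text
t 19.0 tcp [ 0.5614 -0.0103  0.0986] yaw 7.45 w 94.2 F [-0.5763  0.13   -0.0162] tilt 0.48 j [-0.2174  0.1596  1.8659 -0.0061  1.1097  1.226 ]
shift [-0.1 -1.3 33.6] twist -0.05
shift [-0.3 -1.6 72.6] twist -0.05
```

View pics/s10.png

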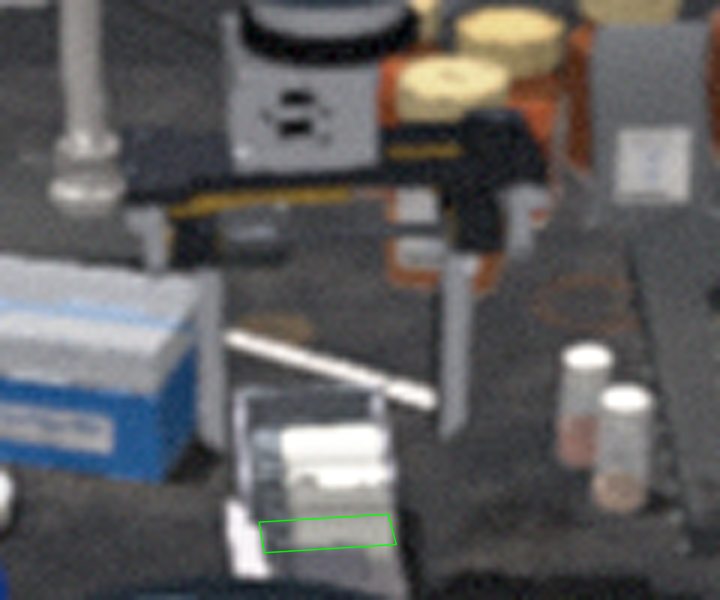

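>>> arm_command:
  motion:
    - [94, [0, -1, 15], 0]
    - [94, [0, -1, 32], 0]
    - [94, [0, -1, 48], 0]
    - [94, [0, -1, 60], 0]
    - [94, [0, -1, 68], 0]
    - [94, [0, -1, 72], 0]
    - [94, [0, -1, 72], 0]
    - [94, [0, -1, 72], 0]
    - [94, [0, -1, 72], 0]

```text
time_s: 19.95
tcp_pos: [0.5623, -0.0099, 0.0274]
ee_rot: [3.127, 0.204, 0.01]
contact_force: [0.6, 0.5, -0.5]
gripper_width: 0.0939
```

```bash
python3 go.py .5613 -.0092 .026 7.5;python3 - <<'E'
from cell import cams
from ov import *
p=cams.grab_frame("scene");c=Cam(p)
I=cv2.resize(p["frame"][110:210,200:320,::-1],None,fx=6,fy=6,interpolation=cv2.INTER_CUBIC)
cv2.imwrite("pics/s11.png",I)
p=cams.grab_frame("top");crop(p["frame"][...,::-1],215,120,100,90,7,"pics/t11.png")
E
```

```text
t 19.95 tcp [ 0.5623 -0.0099  0.0274] yaw 7.46 w 93.9 F [ 0.5664  0.5483 -0.4994] tilt 0.55 j [-0.2164  0.2713  1.8874 -0.0066  0.975   1.2279]
shift [-0.9 -0.8  1.4] twist -0.04
```

View pics/s11.png

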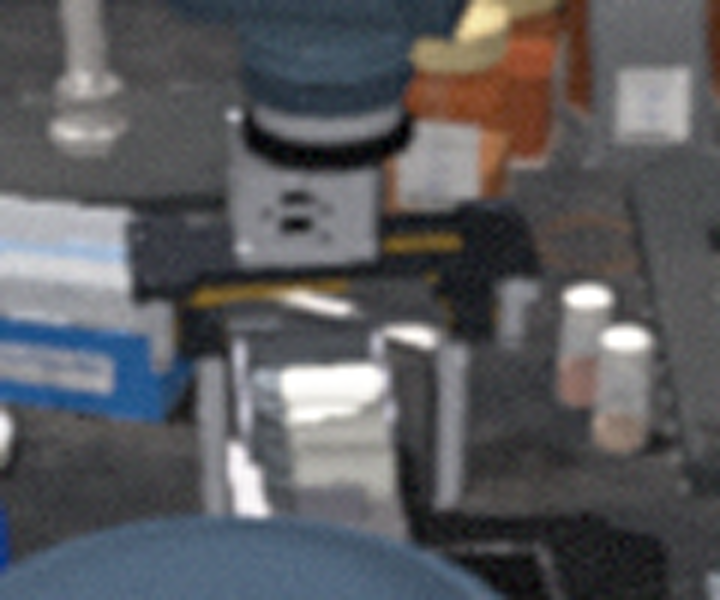

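View pics/t11.png

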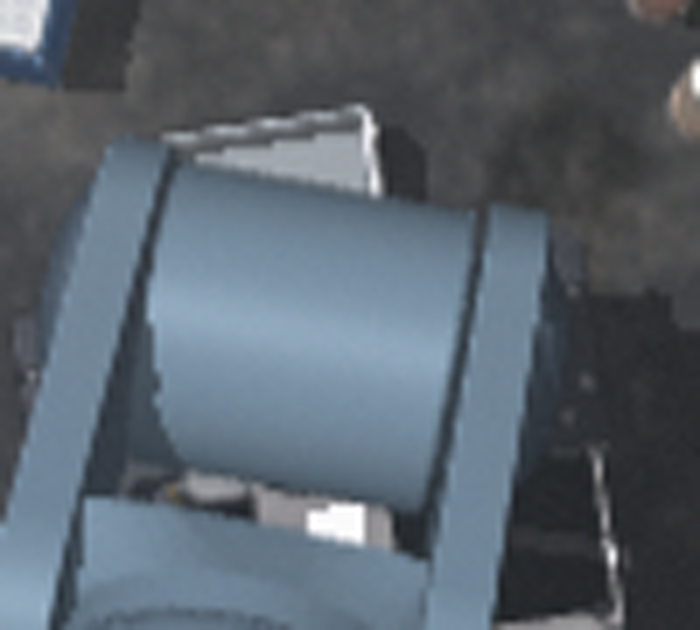

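Fingers straddle the vial's end faces. Close.

>>> arm_command:
  motion:
    - [80, [-1, 0, 1], 0]
    - [70, [-1, 0, 1], 0]
    - [60, [-1, 0, 1], 0]
    - [52, [-1, 0, 1], 0]
    - [52, [-1, 0, 1], 0]
    - [52, [-1, 0, 1], 0]
    - [52, [-1, 0, 1], 0]
    - [52, [-1, 0, 1], 0]
    - [52, [-1, 0, 1], 0]
    - [52, [-1, 0, 1], 0]
  newtons: 12

```text
time_s: 21.05
tcp_pos: [0.5611, -0.01, 0.0262]
ee_rot: [3.128, 0.204, 0.009]
contact_force: [-0.3, 1.1, -0.6]
gripper_width: 0.0608
```

```bash
python3 go.py .455 .2874 .10 9.4
```

```text
t 21.05 tcp [ 0.5611 -0.01    0.0262] yaw 7.46 w 60.8 F [-0.2848  1.1086 -0.6467] tilt 0.53 j [-0.217   0.2711  1.8903 -0.0066  0.9727  1.2274]
shift [ -66.3 -308.1  -76.5] twist -1.94
```

>>> arm_command:
  motion:
    - [52, [0, 0, -4], 0]
    - [52, [0, 0, -9], 0]
    - [52, [0, 0, -16], 0]
    - [52, [0, 0, -26], 0]
    - [52, [0, 0, -40], 0]
    - [52, [0, 0, -60], 0]
    - [52, [0, 0, -85], 0]
    - [52, [0, 0, -115], 0]
    - [52, [0, 0, -145], 0]
    - [52, [0, 0, -165], 0]
    - [52, [0, 0, -170], 0]
    - [52, [0, 0, -170], 0]

```text
time_s: 22.25
tcp_pos: [0.5605, -0.0088, 0.1975]
ee_rot: [3.127, 0.204, 0.013]
contact_force: [-0.3, 0.1, -0.5]
gripper_width: 0.0609
```

```bash
python3 go.py .455 .2874 .20 9.4;python3 - <<'E'
from cell import cams
from ov import *
p=cams.grab_frame("scene");c=Cam(p)
I=cv2.resize(p["frame"][70:200,190:330,::-1],None,fx=5,fy=5,interpolation=cv2.INTER_CUBIC)
cv2.imwrite("pics/s12.png",I)
E
```

```text
t 22.25 tcp [ 0.5605 -0.0088  0.1975] yaw 7.46 w 60.9 F [-0.2948  0.1415 -0.4658] tilt 0.65 j [-0.2152  0.0385  1.8022 -0.0057  1.291   1.2269]
shift [ -66.2 -307.4   -5.6] twist -1.94
```

View pics/s12.png

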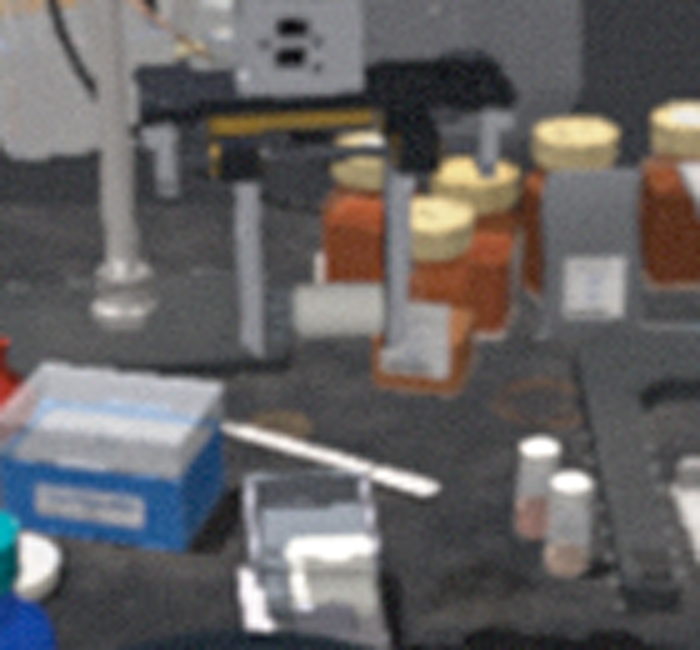

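>>> arm_command:
  motion:
    - [52, [-3, -12, -4], 0]
    - [52, [-8, -37, -5], 0]
    - [52, [-14, -67, -5], 0]
    - [52, [-21, -97, -5], 0]
    - [52, [-28, -130, -5], -1]
    - [52, [-35, -163, -5], -1]
    - [52, [-42, -196, -5], -1]
    - [52, [-49, -229, -5], -2]
    - [52, [-56, -260, -5], -2]
    - [52, [-61, -285, -5], -2]
    - [52, [-65, -301, -5], -2]
    - [52, [-66, -307, -5], -2]

```text
time_s: 23.5
tcp_pos: [0.4525, 0.2885, 0.1971]
ee_rot: [3.123, 0.262, 0.004]
contact_force: [-0.3, 0.4, 0.3]
gripper_width: 0.0607
```

>>> arm_command:
  motion:
    - [52, [0, 0, 0], 0]
    - [52, [0, 0, 0], 0]
    - [52, [0, 0, 0], 0]

```text
time_s: 23.8
tcp_pos: [0.4526, 0.2879, 0.1968]
ee_rot: [3.123, 0.261, 0.003]
contact_force: [-0.7, -0.5, 0.8]
gripper_width: 0.0609
```

```bash
python3 go.py .455 .2874 .09 9.4
```

```text
t 23.8 tcp [0.4526 0.2879 0.1968] yaw 9.55 w 60.9 F [-0.7327 -0.5281  0.7642] tilt 0.48 j [ 0.3595 -0.0124  1.8549 -0.0088  1.2991  1.7661]
shift [  2.1  -0.  106.8] twist 0.15
```

>>> arm_command:
  motion:
    - [52, [2, 0, 10], 0]
    - [52, [2, 0, 30], 0]
    - [52, [2, 0, 55], 0]
    - [52, [2, 0, 80], 0]
    - [52, [2, 0, 100], 0]
    - [52, [2, 0, 115], 0]
    - [52, [2, 0, 125], 0]
    - [52, [2, 0, 130], 0]
    - [52, [2, 0, 130], 0]
    - [52, [2, 0, 130], 0]
    - [52, [2, 0, 130], 0]

```text
time_s: 24.9
tcp_pos: [0.4557, 0.2875, 0.0678]
ee_rot: [3.123, 0.261, 0.006]
contact_force: [-0.3, 0.0, 0.6]
gripper_width: 0.0609
```

```bash
python3 go.py .455 .2874 .022 9.4;python3 - <<'E'
from cell import cams
from ov import *
s=None
from cell import r
t=r.read_state()["tcp_pos"]
p=cams.grab_frame("scene");c=Cam(p)
o=np.array((90,130));f=6
I=cv2.resize(p["frame"][130:250,90:220,::-1],None,fx=f,fy=f,interpolation=cv2.INTER_CUBIC)
L=(.4549,.2874,9.4)
draw(I,c,place(*L,rect(0,0,.074,.060,.005)),o,f);draw(I,c,place(*L,rect(0,0,.044,.040,.039)),o,f,(0,200,0))
cv2.imwrite("pics/s13.png",I)
p=cams.grab_frame("top");c=Cam(p);o=np.array((110,180));f=7
I=cv2.resize(p["frame"][180:260,110:215,::-1],None,fx=f,fy=f,interpolation=cv2.INTER_CUBIC)
draw(I,c,place(*L,rect(0,0,.074,.060,.005)),o,f)
cv2.imwrite("pics/t13.png",I)
E
```

```text
t 24.9 tcp [0.4557 0.2875 0.0678] yaw 9.54 w 60.9 F [-0.2661  0.022   0.6177] tilt 0.49 j [ 0.3568  0.1585  1.9325 -0.0097  1.0486  1.7658]
shift [-0.9 -0.4 45.8] twist 0.14
```

View pics/s13.png

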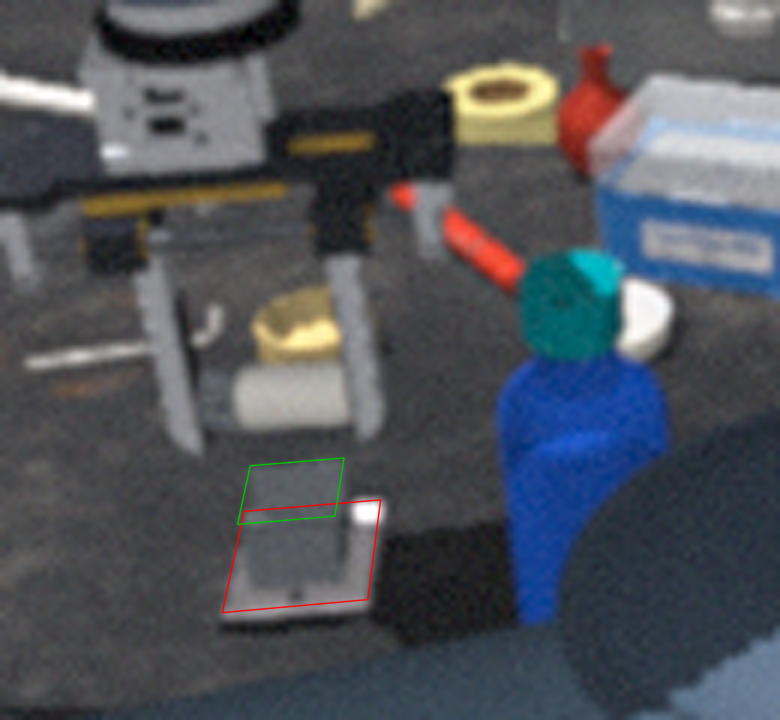

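View pics/t13.png

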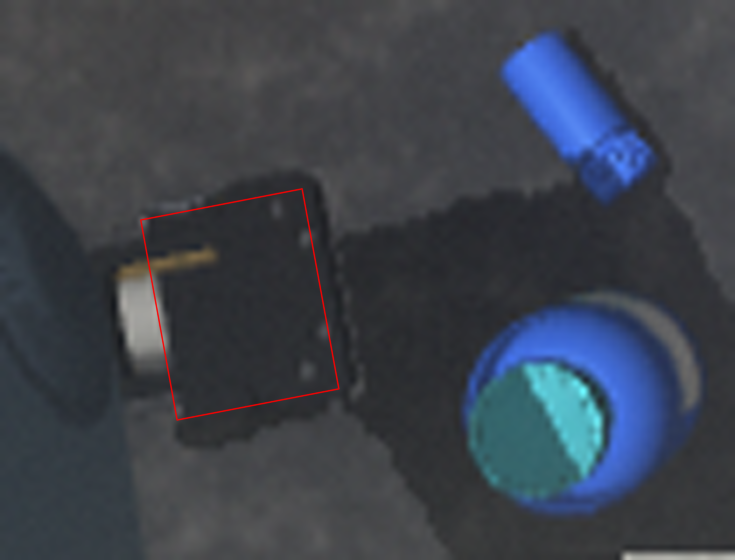

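>>> arm_command:
  motion:
    - [52, [-1, 0, 12], 0]
    - [52, [-1, 0, 24], 0]
    - [52, [-1, 0, 33], 0]
    - [52, [-1, 0, 38], 0]
    - [52, [-1, 0, 41], 0]
    - [52, [-1, 0, 43], 0]
    - [52, [-1, 0, 43], 0]
    - [52, [-1, 0, 43], 0]

```text
time_s: 25.8
tcp_pos: [0.455, 0.2871, 0.0249]
ee_rot: [3.123, 0.261, 0.007]
contact_force: [-0.7, 0.4, 0.0]
gripper_width: 0.061
```

```bash
python3 go.py .455 .2874 .022 9.4;python3 - <<'E'
from cell import cams
from ov import *
p=cams.grab_frame("scene");c=Cam(p)
o=np.array((100,170));f=9
I=cv2.resize(p["frame"][170:240,100:185,::-1],None,fx=f,fy=f,interpolation=cv2.INTER_CUBIC)
L=(.4549,.2874,9.4)
draw(I,c,place(*L,rect(0,0,.074,.060,.005)),o,f);draw(I,c,place(*L,rect(0,0,.027,.061,.041)),o,f,(0,200,0))
cv2.imwrite("pics/s14.png",I)
E
```

```text
t 25.8 tcp [0.455  0.2871 0.0249] yaw 9.55 w 61.0 F [-0.6691  0.4292  0.0235] tilt 0.5 j [ 0.3565  0.229   1.9455 -0.0102  0.965   1.7664]
shift [ 0.  -0.3  2.9] twist 0.15
```

View pics/s14.png

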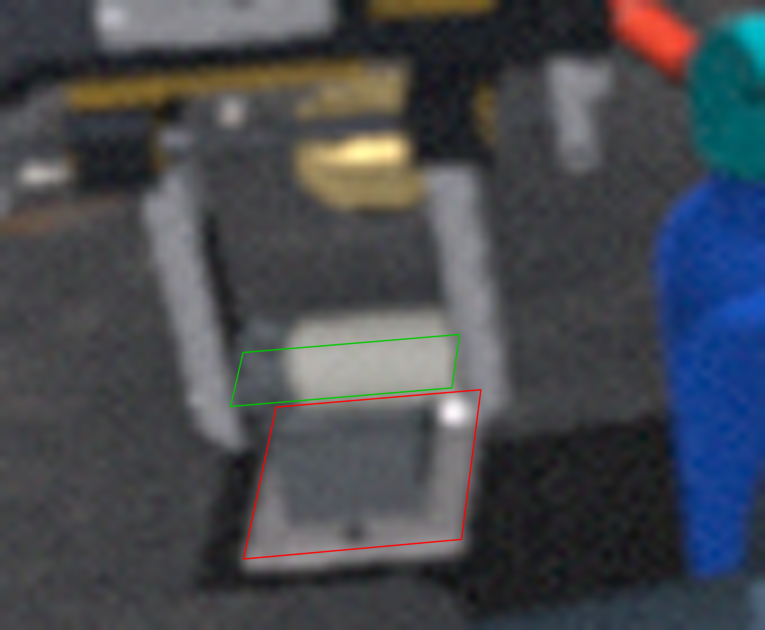

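>>> arm_command:
  motion:
    - [52, [0, 0, 1], 0]
    - [52, [0, 0, 2], 0]
    - [52, [0, 0, 3], 0]
    - [52, [0, 0, 3], 0]
    - [52, [0, 0, 3], 0]
    - [52, [0, 0, 3], 0]

```text
time_s: 26.45
tcp_pos: [0.4551, 0.2871, 0.0222]
ee_rot: [3.123, 0.261, 0.007]
contact_force: [-1.6, -0.7, 3.0]
gripper_width: 0.061
```

>>> arm_command:
  motion:
    - [63, [0, 0, 0], 0]
    - [66, [0, 0, 0], 0]
    - [70, [0, 0, 0], 0]
    - [76, [0, 0, 0], 0]
    - [84, [0, 0, 0], 0]
    - [84, [0, 0, 0], 0]
    - [84, [0, 0, -12], 0]
    - [84, [0, 0, -35], 0]
    - [84, [0, 0, -65], 0]
    - [84, [0, 0, -95], 0]
    - [84, [0, 0, -110], 0]
    - [84, [0, 0, -110], 0]

```text
time_s: 27.65
tcp_pos: [0.4563, 0.2886, 0.1352]
ee_rot: [3.125, 0.261, 0.016]
contact_force: [-0.1, -0.5, -0.3]
gripper_width: 0.084
```

>>> arm_command:
  motion:
    - [84, [10, 80, -60], 0]
    - [84, [20, 160, -70], 0]
    - [84, [20, 160, -70], 0]
    - [84, [20, 160, -70], 0]
    - [84, [20, 160, -70], 0]
    - [84, [20, 160, -70], 0]
    - [84, [20, 160, -70], 0]

```text
time_s: 28.35
tcp_pos: [0.5006, 0.1354, 0.2047]
ee_rot: [3.125, 0.263, 0.011]
contact_force: [-0.2, 0.1, -0.4]
gripper_width: 0.084
```

```bash
python3 go.py .459 -.2424 .22 7.5;python3 - <<'E'
from cell import cams
from ov import *
L=(.4549,.2874,9.4)
p=cams.grab_frame("scene");c=Cam(p)
o=np.array((100,170));f=9
I=cv2.resize(p["frame"][170:240,100:185,::-1],None,fx=f,fy=f,interpolation=cv2.INTER_CUBIC)
cv2.imwrite("pics/s15.png",I)
p=cams.grab_frame("top");c=Cam(p);o=np.array((120,195));f=9
I=cv2.resize(p["frame"][195:250,120:175,::-1],None,fx=f,fy=f,interpolation=cv2.INTER_CUBIC)
draw(I,c,place(*L,rect(0,0,.074,.060,.005)),o,f);draw(I,c,place(*L,rect(0,0,.027,.061,.041)),o,f,(0,200,0))
cv2.imwrite("pics/t15.png",I)
crop(p["frame"][...,::-1],215,130,100,100,6,"pics/t15b.png")
E
```

```text
t 28.35 tcp [0.5006 0.1354 0.2047] yaw 9.62 w 84.0 F [-0.1741  0.0817 -0.4324] tilt 0.51 j [ 0.0482 -0.0696  1.8953 -0.0054  1.3085  1.4525]
shift [-104.1  365.6  -13.7] twist 2.12
```

View pics/s15.png

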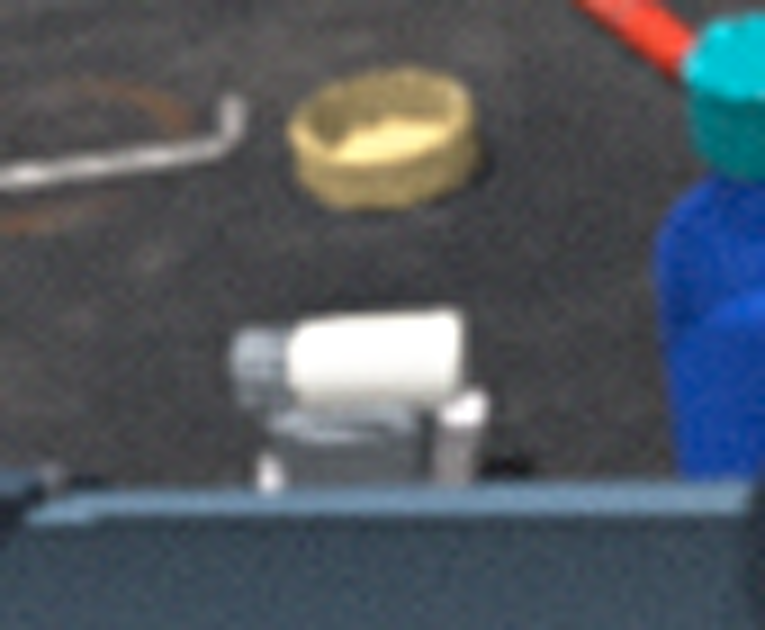

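View pics/t15.png

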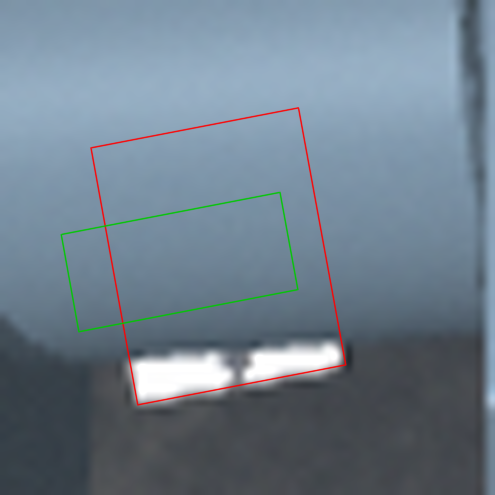

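View pics/t15b.png

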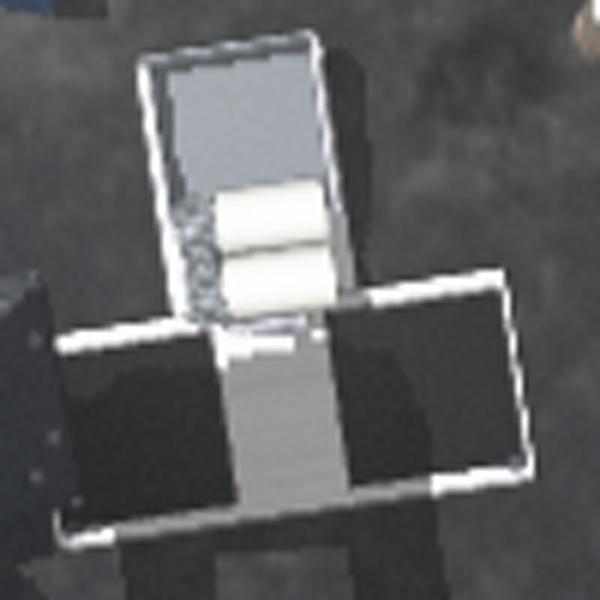

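Run:
```python
from cell import cams
from ov import *
p=cams.grab_frame("top");c=Cam(p)
hsv=cv2.cvtColor(p["frame"],cv2.COLOR_RGB2HSV)
m=((hsv[...,0]>80)&(hsv[...,0]<100)&(hsv[...,1]>120)).astype(np.uint8)
n,l,s,ce=cv2.connectedComponentsWithStats(m)
for i in range(1,n):
    if s[i,4]>50: print("teal",s[i],ce[i],c.ground(ce[i],.172))
o=np.array((322,160));f=7
I=cv2.resize(p["frame"][160:245,322:422,::-1],None,fx=f,fy=f,interpolation=cv2.INTER_CUBIC)
draw(I,c,place(.459,-.2424,0,circ(.041,.172)),o,f);draw(I,c,place(.4555,-.3423,0,circ(.064,.130)),o,f)
cv2.imwrite("pics/t16.png",I)
```

```text
teal [361 209  19  19 280] [370.01785714 217.87857143] [[ 0.45933231 -0.24269091  0.172     ]]
```

View pics/t16.png

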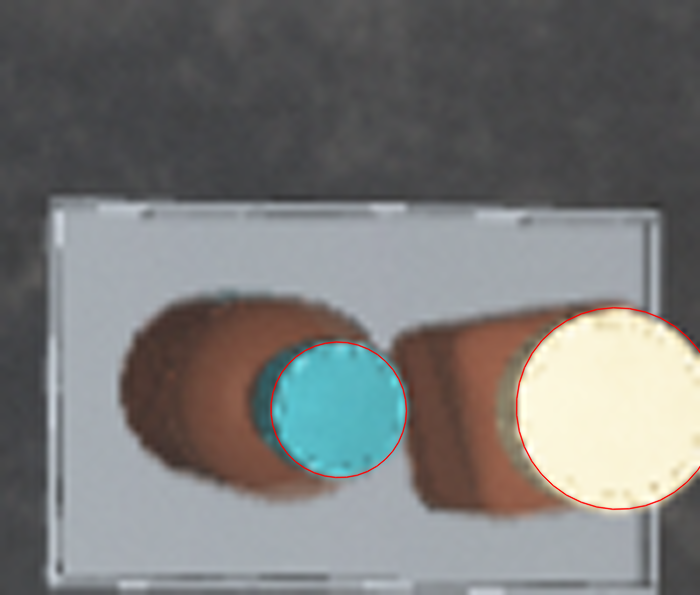

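The camera positions match the TCP release poses within 0.5 mm. The next vial lies at the stop. Going back for the bottle.

>>> arm_command:
  motion:
    - [74, [-5, 18, -16], 1]
    - [74, [-14, 50, -18], 2]
    - [74, [-26, 92, -18], 2]
    - [74, [-39, 137, -18], 2]
    - [74, [-52, 183, -18], 2]
    - [74, [-65, 229, -18], 2]
    - [74, [-78, 273, -18], 2]
    - [74, [-89, 311, -18], 2]
    - [74, [-97, 341, -18], 2]
    - [74, [-102, 358, -18], 2]
    - [74, [-104, 366, -18], 2]
    - [74, [-104, 366, -18], 2]

```text
time_s: 29.7
tcp_pos: [0.4598, -0.2426, 0.2247]
ee_rot: [3.13, 0.209, 0.013]
contact_force: [0.0, 0.3, -0.4]
gripper_width: 0.074
```

>>> arm_command:
  motion:
    - [74, [0, 0, 0], 0]
    - [74, [0, 0, 0], 0]
    - [74, [0, 0, 0], 0]

```text
time_s: 30.0
tcp_pos: [0.46, -0.2417, 0.2247]
ee_rot: [3.13, 0.211, 0.013]
contact_force: [-0.6, 0.2, 0.1]
gripper_width: 0.074
```

```bash
python3 go.py .4592 -.2425 .148 7.5
python3 - <<'E'
from cell import cams
from ov import *
import pickle
p=cams.grab_frame("top");c=Cam(p)
pickle.dump({k:p[k] for k in("K","k1","position","rotation","frame")},open("pads.pkl","wb"))
o=np.array((215,130));f=6
I=cv2.resize(p["frame"][130:230,215:311,::-1],None,fx=f,fy=f,interpolation=cv2.INTER_CUBIC)
cv2.imwrite("pics/t17.png",I)
E
```

```text
t 30.0 tcp [ 0.46   -0.2417  0.2247] yaw 7.72 w 74.0 F [-0.597   0.2303  0.0689] tilt 0.54 j [-0.7034 -0.0875  1.8751  0.0022  1.3448  0.7323]
shift [-1.5  0.3 76.7] twist 0.22
```

View pics/t17.png

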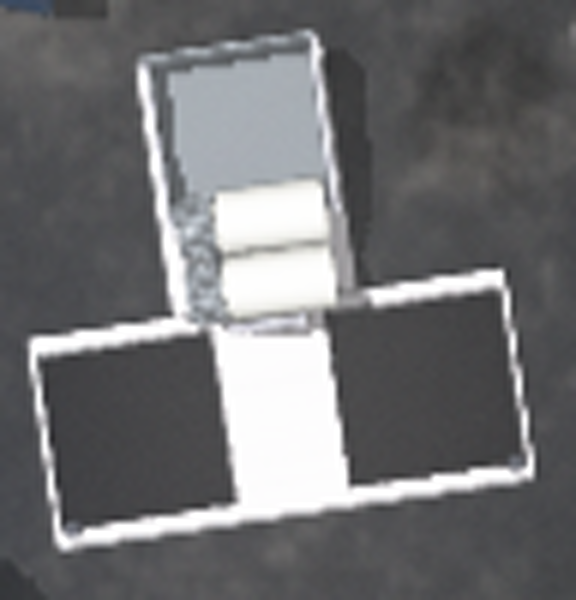

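Run:
```python
from ov import *;import pickle
from scipy.optimize import minimize
p=pickle.load(open("pads.pkl","rb"));c=Cam(p)
g=cv2.cvtColor(p["frame"],cv2.COLOR_RGB2GRAY).astype(float)
x0,y0,w,h=215,165,96,60
obs=g[y0:y0+h,x0:x0+w]; S=8
def poly(P):
    uv=(c.proj(P)-[x0,y0]+.5)*S-.5
    return np.round(uv*16).astype(np.int32)
def render(q):
    x,y,yaw,bw,bl,bo,dark,wh,bg=q
    I=np.full((h*S,w*S),bg,np.float32)
    cv2.fillPoly(I,[poly(place(x,y,yaw,rect(-.05+bo,0,bw,bl,.004)))],float(wh),shift=4)
    for s in(62,-62): cv2.fillPoly(I,[poly(place(x,y,yaw,rect(-.05,s/1e3,.076,.076,.006)))],float(dark),shift=4)
    return cv2.resize(I,(w,h),interpolation=cv2.INTER_AREA)
yy,xx=np.mgrid[0:h,0:w]
valid=np.ones((h,w),bool)
valid[:20,22:60]=False   # track/stop
d=np.abs
def cost(q):
    e=render(q)-obs
    return np.minimum(d(e[valid]),60).mean()
best=None
for yaw in(7,8):
    r=minimize(cost,[.5613,-.0092,yaw,.090,.204,0,60,250,65],method="Nelder-Mead",options=dict(maxiter=3000,maxfev=3000,xatol=1e-5,fatol=1e-4,initial_simplex=None))
    r=minimize(cost,r.x,method="Nelder-Mead",options=dict(maxiter=3000,maxfev=3000,xatol=1e-5,fatol=1e-4))
    print(r.fun,np.round(r.x,4)); q=r.x
    for s in(.062,-.062): print(place(*q[:3],[(-.05,s,0)]).round(4))
o=np.array((215,130));f=6
I=cv2.resize(p["frame"][130:230,215:311,::-1],None,fx=f,fy=f,interpolation=cv2.INTER_CUBIC)
for s in(.062,-.062): draw(I,c,place(*q[:3],rect(-.05,s,.076,.076,.006)),o,f)
draw(I,c,place(*q[:3],rect(0,0,.027,.061,.045)),o,f,(0,200,0))
cv2.imwrite("pics/t18.png",I)
```

```text
5.759653746032715 [ 5.616000e-01 -7.800000e-03  7.035200e+00  9.050000e-02  2.050000e-01
 -7.000000e-04  7.100020e+01  2.520001e+02  7.800020e+01]
[[0.5044 0.0476 0.    ]]
[[ 0.5196 -0.0755  0.    ]]
6.667734266662598 [ 5.6080e-01 -7.7000e-03  6.8810e+00  9.0700e-02  1.8460e-01  3.0000e-04
  7.1354e+01  2.5200e+02  7.8437e+01]
[[0.5037 0.0478 0.    ]]
[[ 0.5186 -0.0753  0.    ]]
```

View pics/t18.png

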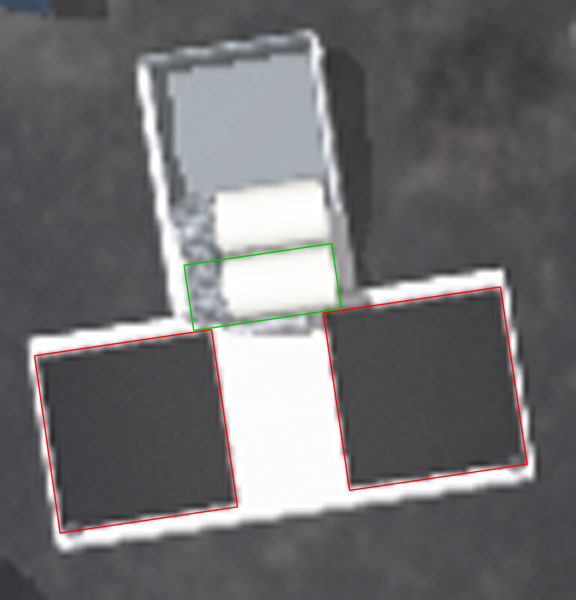

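```bash
cat > fit.py <<'E'
from ov import *;import pickle
from scipy.optimize import least_squares
p=pickle.load(open("pads.pkl","rb"));c=Cam(p)
g=cv2.cvtColor(p["frame"],cv2.COLOR_RGB2GRAY).astype(float)
x0,y0,w,h=212,165,100,62
obs=g[y0:y0+h,x0:x0+w]; S=8
def poly(P): return np.round(((c.proj(P)-[x0,y0]+.5)*S-.5)*16).astype(np.int32)
def render(q):
    x,y,yaw,bw,bl,bo,dk,wh,bg,bl_=q
    I=np.full((h*S,w*S),bg*10,np.float32);x/=1e3;y/=1e3;bw/=1e3;bl/=1e3;bo/=1e3
    cv2.fillPoly(I,[poly(place(x,y,yaw,rect(-.05+bo,0,bw,bl,.004)))],float(wh*10),shift=4)
    for s in(62,-62): cv2.fillPoly(I,[poly(place(x,y,yaw,rect(-.05,s/1e3,.076,.076,.006)))],float(dk*10),shift=4)
    I=cv2.GaussianBlur(I,(0,0),max(.5,abs(bl_))*S/4)
    return cv2.resize(I,(w,h),interpolation=cv2.INTER_AREA)
valid=np.ones((h,w),bool)
valid[:22,22:68]=False
def res(q): return (render(q)-obs)[valid]/10
for st in ([561.3,-9.2,7.5],[561,-8,6.5],[562,-10,8.5]):
    r=least_squares(res,st+[90,204,0,7,25,7,2],diff_step=None,loss="soft_l1",x_scale=[1,1,1,1,1,1,.5,.5,.5,.5],method="trf",jac=lambda q:np.stack([(res(q+d)-res(q-d))/(2*np.abs(d).max()) for d in np.diag([.4,.4,.3,.5,.5,.4,.2,.2,.2,.2])],1))
    q=r.x;print(r.cost,q.round(2))
    F=(q[0]/1e3,q[1]/1e3,q[2])
    for s in(.062,-.062): print(place(*F,[(-.05,s,0)]).round(4))
o=np.array((215,130));f=6
I=cv2.resize(p["frame"][130:230,215:311,::-1],None,fx=f,fy=f,interpolation=cv2.INTER_CUBIC)
for s in(.062,-.062): draw(I,c,place(*F,rect(-.05,s,.076,.076,.006)),o,f)
draw(I,c,place(*F,rect(0,0,.027,.061,.045)),o,f,(0,200,0))
cv2.imwrite("pics/t19.png",I)
E
python3 fit.py
```

```text
1377.9192419427488 [ 5.6120e+02 -7.8600e+00  6.9500e+00  9.0090e+01  2.0525e+02 -2.1000e-01
  7.1500e+00  2.5310e+01  7.8600e+00  9.4000e-01]
[[0.5041 0.0476 0.    ]]
[[ 0.5191 -0.0755  0.    ]]
1353.3267403130321 [ 5.6134e+02 -7.8200e+00  6.9900e+00  9.0310e+01  2.0495e+02 -3.7000e-01
  7.1400e+00  2.5300e+01  7.8700e+00  7.3000e-01]
[[0.5042 0.0476 0.    ]]
[[ 0.5193 -0.0754  0.    ]]
1348.5662084250744 [ 5.6129e+02 -7.8800e+00  6.9700e+00  9.0360e+01  2.0513e+02 -1.8000e-01
  7.1400e+00  2.5280e+01  7.8600e+00  6.7000e-01]
[[0.5041 0.0476 0.    ]]
[[ 0.5192 -0.0755  0.    ]]
```

View pics/t19.png

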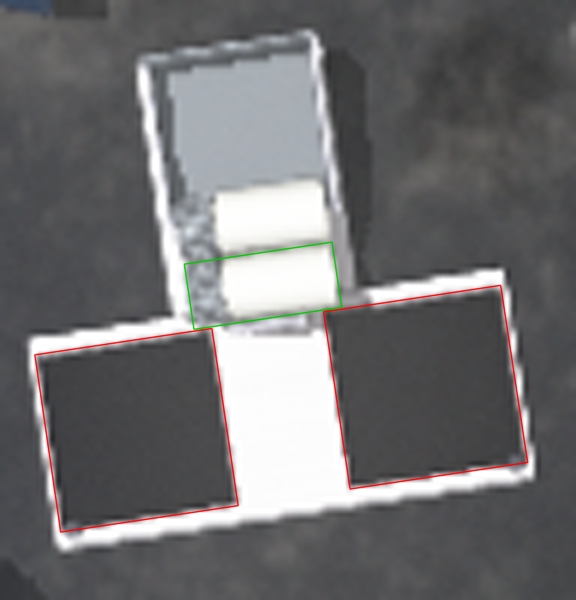

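```bash
cat > rect.py <<'E'
from ov import *;import pickle
p=pickle.load(open("pads.pkl","rb"));c=Cam(p)
g=cv2.cvtColor(p["frame"],cv2.COLOR_RGB2GRAY).astype(np.float32)
F=(.5613,-.0085,7.0); st=.00025
def prof(fx,fy,axis):
    X,Y=np.meshgrid(fx,fy,indexing="ij")
    P=place(*F,np.c_[X.ravel(),Y.ravel(),np.full(X.size,.006)])
    uv=c.proj(P).astype(np.float32).reshape(X.shape+(2,))
    return cv2.remap(g,uv[...,0].copy(),uv[...,1].copy(),cv2.INTER_LINEAR)
def edge(v,t,lev=160):
    i=np.where((v[:-1]-lev)*(v[1:]-lev)<=0)[0]
    return [round(float(t[k]+(lev-v[k])/(v[k+1]-v[k])*(t[1]-t[0]))*1e3,2) for k in i]
for s in(62,-62):
  for a,b in((-78,-60),(-60,-40),(-40,-22)):
    y=np.arange(s-48,s+48,.25)/1e3; x=np.arange(a,b,1.)/1e3
    print("pad",s,"x",a,b,"y-edges",edge(prof(x,y,0).mean(0),y))
  for a,b in((-28,-10),(-10,10),(10,28)):
    x=np.arange(-98,-4,.25)/1e3; y=(s+np.arange(a,b,1.))/1e3
    print("pad",s,"y",a,b,"x-edges",edge(prof(x,y,0).mean(1),x))
E
python3 rect.py
```

```text
pad 62 x -78 -60 y-edges [24.93, 100.24, 103.16]
pad 62 x -60 -40 y-edges [24.94, 100.17, 103.21]
pad 62 x -40 -22 y-edges [24.86, 100.09, 103.25]
pad 62 y -28 -10 x-edges [-95.63, -87.41, -12.82]
pad 62 y -10 10 x-edges [-95.53, -87.58, -12.91, -4.97]
pad 62 y 10 28 x-edges [-95.44, -87.7, -12.92, -4.92]
pad -62 x -78 -60 y-edges [-101.64, -99.27, -23.36]
pad -62 x -60 -40 y-edges [-101.61, -99.21, -23.41]
pad -62 x -40 -22 y-edges [-101.79, -99.27, -23.47]
pad -62 y -28 -10 x-edges [-95.38, -87.81, -12.76, -4.84]
pad -62 y -10 10 x-edges [-95.52, -87.93, -12.89, -4.94]
pad -62 y 10 28 x-edges [-95.49, -87.63, -11.73, -5.56]
```

Run:
```python
from ov import *;import pickle
p=pickle.load(open("pads.pkl","rb"));c=Cam(p)
g=cv2.cvtColor(p["frame"],cv2.COLOR_RGB2GRAY)
F=(.5610,-.0079,7.0)
for s in(62,-62):
  for dy in(38,-38):
    uv=c.proj(place(*F,[(-.05,(s+dy)/1e3,.006)]))[0]; v=int(round(uv[1]))
    print(s,dy,uv.round(2),v,[(u,int(g[v,u])) for u in range(int(uv[0])-3,int(uv[0])+5)])
```

```text
62 38 [222.5  203.53] 204 [(219, 75), (220, 78), (221, 102), (222, 253), (223, 107), (224, 63), (225, 66), (226, 65)]
62 -38 [252.02 199.11] 199 [(249, 73), (250, 75), (251, 82), (252, 187), (253, 253), (254, 253), (255, 253), (256, 253)]
-62 38 [270.67 196.32] 196 [(267, 252), (268, 252), (269, 252), (270, 251), (271, 87), (272, 73), (273, 74), (274, 76)]
-62 -38 [300.2 191.9] 192 [(297, 67), (298, 66), (299, 70), (300, 126), (301, 218), (302, 75), (303, 77), (304, 77)]
```

Run:
```python
from ov import *;import pickle
p=pickle.load(open("pads.pkl","rb"));c=Cam(p)
g=cv2.cvtColor(p["frame"],cv2.COLOR_RGB2GRAY).astype(np.float32)
L=(.4551,.2871,9.5)
def warp(z,fx,fy):
    X,Y=np.meshgrid(fx,fy,indexing="ij")
    uv=c.proj(place(*L,np.c_[X.ravel(),Y.ravel(),np.full(X.size,z)])).astype(np.float32).reshape(X.shape+(2,))
    return cv2.remap(g,uv[...,0].copy(),uv[...,1].copy(),cv2.INTER_LINEAR)
y=np.arange(-45,45.1,2.5)/1e3
print("vial z.041 along y",dict(zip((y*1e3).round(1),warp(.041,np.arange(-5,5.1,1)/1e3,y).mean(0).round().astype(int))))
for a,b in((-35,-28),(28,35)):
    print("foot x",a,b,dict(zip((y*1e3).round(1),warp(.005,np.arange(a,b,1)/1e3,y).mean(0).round().astype(int))))
x=np.arange(-45,45.1,2.5)/1e3
print("foot/x",dict(zip((x*1e3).round(1),warp(.005,x,np.arange(-26,-16,1)/1e3).mean(1).round().astype(int))))
print("vial x z.041",dict(zip((x*1e3).round(1),warp(.041,x,np.arange(-28,5,1)/1e3).mean(1).round().astype(int))))
o=np.array((120,195));f=9
I=cv2.resize(p["frame"][195:250,120:175,::-1],None,fx=f,fy=f,interpolation=cv2.INTER_CUBIC)
draw(I,c,place(*L,rect(0,0,.074,.060,.005)),o,f);draw(I,c,place(*L,rect(0,0,.027,.061,.041)),o,f,(0,200,0))
cv2.imwrite("pics/t20.png",I)
```

```text
vial z.041 along y {np.float64(-45.0): np.int64(56), np.float64(-42.5): np.int64(57), np.float64(-40.0): np.int64(80), np.float64(-37.5): np.int64(138), np.float64(-35.0): np.int64(140), np.float64(-32.5): np.int64(112), np.float64(-30.0): np.int64(111), np.float64(-27.5): np.int64(188), np.float64(-25.0): np.int64(252), np.float64(-22.5): np.int64(253), np.float64(-20.0): np.int64(253), np.float64(-17.5): np.int64(253), np.float64(-15.0): np.int64(253), np.float64(-12.5): np.int64(253), np.float64(-10.0): np.int64(253), np.float64(-7.5): np.int64(253), np.float64(-5.0): np.int64(253), np.float64(-2.5): np.int64(253), np.float64(0.0): np.int64(253), np.float64(2.5): np.int64(253), np.float64(5.0): np.int64(253), np.float64(7.5): np.int64(253), np.float64(10.0): np.int64(253), np.float64(12.5): np.int64(253), np.float64(15.0): np.int64(252), np.float64(17.5): np.int64(189), np.float64(20.0): np.int64(148), np.float64(22.5): np.int64(173), np.float64(25.0): np.int64(165), np.float64(27.5): np.int64(162), np.float64(30.0): np.int64(160), np.float64(32.5): np.int64(136), np.float64(35.0)
[... 4386 characters left out ...]
 np.int64(242), np.float64(-5.0): np.int64(247), np.float64(-2.5): np.int64(248), np.float64(0.0): np.int64(249), np.float64(2.5): np.int64(250), np.float64(5.0): np.int64(249), np.float64(7.5): np.int64(245), np.float64(10.0): np.int64(228), np.float64(12.5): np.int64(178), np.float64(15.0): np.int64(124), np.float64(17.5): np.int64(126), np.float64(20.0): np.int64(143), np.float64(22.5): np.int64(196), np.float64(25.0): np.int64(243), np.float64(27.5): np.int64(243), np.float64(30.0): np.int64(234), np.float64(32.5): np.int64(244), np.float64(35.0): np.int64(182), np.float64(37.5): np.int64(80), np.float64(40.0): np.int64(75), np.float64(42.5): np.int64(74), np.float64(45.0): np.int64(75)}
```

View pics/t20.png

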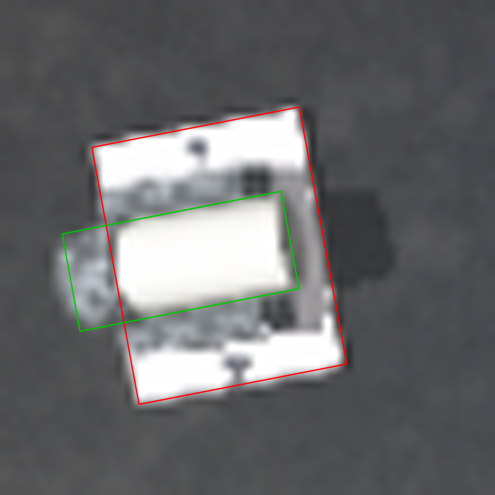

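The vial in the cradle sits within about 1 mm of centre along the groove. Rectified edges put the pad centres at (0.504, 0.0473) and (0.519, -0.0757). Now descend on the bottle cap.

>>> arm_command:
  motion:
    - [74, [-1, 0, 15], 0]
    - [74, [-1, 0, 35], 0]
    - [74, [-1, 0, 55], 0]
    - [74, [-1, 0, 68], 0]
    - [74, [-1, 0, 74], 0]
    - [74, [-1, 0, 75], 0]
    - [74, [-1, 0, 75], 0]
    - [60, [-1, 0, 75], 0]
    - [48, [-1, 0, 75], 0]
    - [36, [-1, 0, 75], 0]
    - [28, [-1, 0, 75], 0]
    - [28, [-1, 0, 75], 0]
  newtons: 35

```text
time_s: 31.25
tcp_pos: [0.4597, -0.2424, 0.1499]
ee_rot: [3.129, 0.211, 0.013]
contact_force: [-1.5, -0.4, 2.1]
gripper_width: 0.0409
```

>>> arm_command:
  motion:
    - [28, [0, 0, 0], 0]
    - [28, [0, 0, 0], 0]
    - [28, [0, 0, 0], 0]
    - [28, [0, 0, 0], 0]

```text
time_s: 31.65
tcp_pos: [0.4597, -0.2424, 0.1499]
ee_rot: [3.129, 0.211, 0.013]
contact_force: [1.2, 0.8, 0.1]
gripper_width: 0.0407
```

```bash
python3 go.py .504 .0473 .22 7.2
python3 - <<'E'
from cell import cams
from ov import *
p=cams.grab_frame("scene");crop(p["frame"][...,::-1],300,120,120,110,6,"pics/s21.png")
E
```

```text
t 31.65 tcp [ 0.4597 -0.2424  0.1499] yaw 7.72 w 40.7 F [1.1732 0.8262 0.1407] tilt 0.56 j [-0.7048 -0.0095  1.9422  0.0021  1.1993  0.7306]
shift [  83.4 -280.7  -71.1] twist 0.52
```

View pics/s21.png

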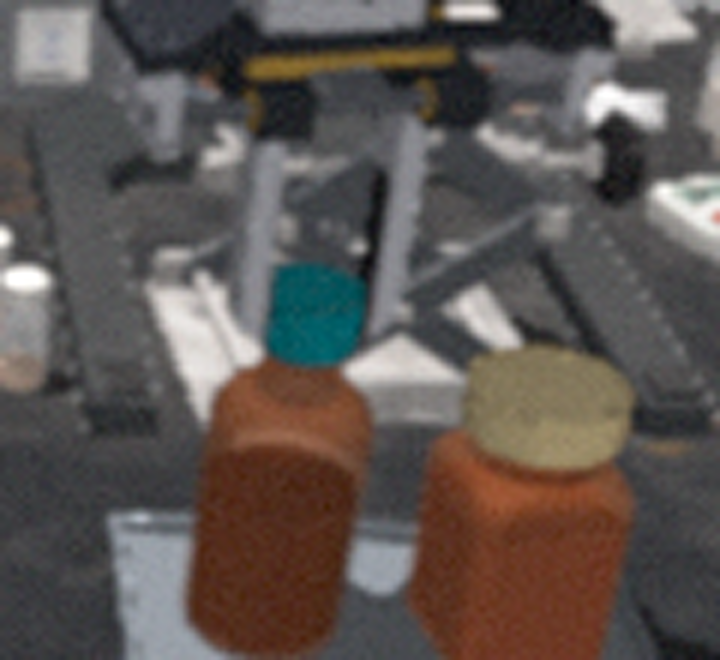

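>>> arm_command:
  motion:
    - [28, [0, 0, -10], 0]
    - [28, [0, 0, -28], 0]
    - [28, [0, 0, -48], 0]
    - [28, [0, 0, -60], 0]
    - [28, [4, -12, -64], 0]
    - [28, [10, -34, -64], 0]
    - [28, [18, -62, -64], 0]
    - [28, [27, -92, -64], 0]
    - [28, [36, -122, -64], 0]
    - [28, [45, -152, -64], 0]
    - [28, [54, -182, -64], 0]
    - [28, [62, -210, -64], 0]

```text
time_s: 32.9
tcp_pos: [0.4914, -0.0232, 0.212]
ee_rot: [3.13, 0.212, 0.01]
contact_force: [0.4, -0.8, -4.5]
gripper_width: 0.0409
```

```bash
python3 go.py .5043 .0475 .21 7.5  .5043 .0475 .152 7.5
```

```text
t 32.9 tcp [ 0.4914 -0.0232  0.212 ] yaw 7.74 w 40.9 F [ 0.4394 -0.8236 -4.5451] tilt 0.42 j [-0.2771 -0.1452  1.951  -0.0017  1.3286  1.1589]
shift [ 22.3 -68.3   1.9] twist 0.24
shift [ 21.9 -68.6  59.9] twist 0.24
```

>>> arm_command:
  motion:
    - [28, [8, -25, 0], 0]
    - [28, [16, -48, 0], 0]
    - [28, [20, -62, 0], 0]
    - [28, [22, -68, 0], 0]
    - [28, [22, -69, 0], 0]
    - [28, [22, -69, 12], 0]
    - [28, [22, -69, 28], 0]
    - [28, [22, -69, 42], 0]
    - [28, [22, -69, 50], 0]
    - [28, [22, -69, 53], 0]
    - [28, [22, -69, 53], 0]
    - [28, [22, -69, 53], 0]

```text
time_s: 34.1
tcp_pos: [0.5048, 0.0478, 0.1595]
ee_rot: [3.13, 0.212, 0.012]
contact_force: [0.1, -0.4, -4.7]
gripper_width: 0.0405
```

```bash
python3 go.py .5043 .0475 .152 7.5
python3 - <<'E'
from cell import cams
from ov import *
F=(.5610,-.0079,7.0)
p=cams.grab_frame("scene");c=Cam(p);o=np.array((190,120));f=6
I=cv2.resize(p["frame"][120:220,190:310,::-1],None,fx=f,fy=f,interpolation=cv2.INTER_CUBIC)
draw(I,c,place(*F,rect(-.05,.062,.076,.076,.006)),o,f)
draw(I,c,place(.504,.0473,0,circ(.041,.173)),o,f)
cv2.imwrite("pics/s22.png",I)
E
```

```text
t 34.1 tcp [0.5048 0.0478 0.1595] yaw 7.74 w 40.5 F [ 0.0735 -0.4096 -4.652 ] tilt 0.49 j [-0.128  -0.0507  1.9637 -0.0029  1.2205  1.3088]
shift [-0.6  0.2  7.5] twist 0.24
```

View pics/s22.png

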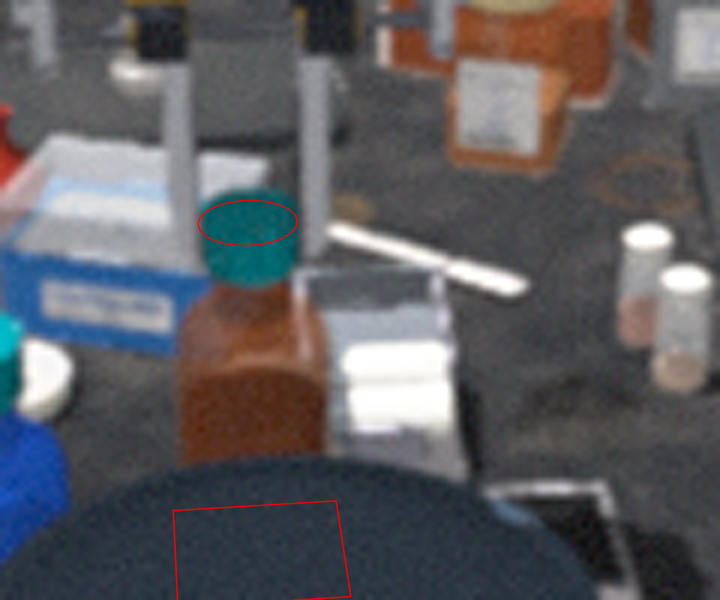

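>>> arm_command:
  motion:
    - [28, [0, 0, 3], 0]
    - [28, [0, 0, 5], 0]
    - [28, [0, 0, 7], 0]
    - [28, [0, 0, 7], 0]
    - [28, [0, 0, 8], 0]
    - [28, [0, 0, 8], 0]
    - [28, [0, 0, 8], 0]

```text
time_s: 34.85
tcp_pos: [0.5052, 0.0478, 0.152]
ee_rot: [3.13, 0.212, 0.013]
contact_force: [-0.9, 0.0, -2.3]
gripper_width: 0.041
```

>>> arm_command:
  motion:
    - [28, [0, 0, 1], 0]
    - [28, [0, 0, 1], 0]
    - [28, [0, 0, 1], 0]

```text
time_s: 35.15
tcp_pos: [0.5058, 0.0478, 0.152]
ee_rot: [3.13, 0.212, 0.015]
contact_force: [-1.7, 0.4, 4.8]
gripper_width: 0.0412
```

>>> arm_command:
  motion:
    - [44, [0, 0, -1], 0]
    - [48, [0, 0, -1], 0]
    - [54, [0, 0, -1], 0]
    - [62, [0, 0, -1], 0]
    - [74, [0, 0, -1], 0]
    - [74, [0, 0, -10], 0]
    - [74, [0, 0, -25], 0]
    - [74, [0, 0, -45], 0]
    - [74, [0, 0, -65], 0]
    - [74, [0, 0, -75], 0]
    - [74, [0, 0, -75], 0]
    - [74, [0, 0, -75], 0]

```text
time_s: 36.35
tcp_pos: [0.5048, 0.0481, 0.2268]
ee_rot: [3.13, 0.212, 0.015]
contact_force: [-0.2, 1.0, -0.3]
gripper_width: 0.0739
```

```bash
python3 go.py .4555 -.3423 .22 7.5
```

```text
t 36.35 tcp [0.5048 0.0481 0.2268] yaw 7.75 w 73.9 F [-0.1847  1.047  -0.2893] tilt 0.6 j [-0.1275 -0.121   1.9019 -0.0026  1.3506  1.3087]
shift [-101.6  380.1    7.9] twist 0.25
```

>>> arm_command:
  motion:
    - [94, [-6, 22, 0], 0]
    - [94, [-16, 60, 0], 0]
    - [94, [-27, 100, 0], 0]
    - [94, [-37, 140, 0], 0]
    - [94, [-46, 170, 0], 0]
    - [94, [-50, 190, 0], 0]
    - [94, [-50, 190, 0], 0]

```text
time_s: 37.05
tcp_pos: [0.48, -0.1487, 0.226]
ee_rot: [3.131, 0.206, 0.011]
contact_force: [0.7, 0.5, -1.1]
gripper_width: 0.0936
```

```bash
python3 go.py .4555 -.3423 .22 7.5
cat > caps.py <<'E'
from cell import cams
from ov import *
import pickle
p=cams.grab_frame("top");c=Cam(p)
pickle.dump({k:p[k] for k in("K","k1","position","rotation","frame")},open("last.pkl","wb"))
hsv=cv2.cvtColor(p["frame"],cv2.COLOR_RGB2HSV)
m=((hsv[...,0]>80)&(hsv[...,0]<100)&(hsv[...,1]>120)).astype(np.uint8)
n,l,s,ce=cv2.connectedComponentsWithStats(m)
for i in range(1,n):
    if s[i,4]>50: print("teal",s[i],ce[i].round(1),c.ground(ce[i],.174).round(4))
m=((hsv[...,0]>15)&(hsv[...,0]<32)&(hsv[...,1]>15)&(hsv[...,2]>220)).astype(np.uint8)
n,l,s,ce=cv2.connectedComponentsWithStats(m)
for i in range(1,n):
    if s[i,4]>150: print("beige",s[i],ce[i].round(1),c.ground(ce[i],.130).round(4))
crop(p["frame"][...,::-1],212,130,212,125,3.7,"pics/last.png")
E
python3 caps.py
```

```text
t 37.05 tcp [ 0.48   -0.1487  0.226 ] yaw 7.53 w 93.6 F [ 0.6575  0.5349 -1.0706] tilt 0.46 j [-0.5271 -0.1314  1.9127  0.0013  1.3523  0.912 ]
shift [-49.7 188.7   6.4] twist 0.03
teal [224 192  19  18 271] [233.  200.5] [[0.5038 0.0467 0.174 ]]
teal [177 232  19  19 291] [186. 241.] [[0.4206 0.1483 0.174 ]]
beige [270   0  27  21 461] [282.9   9.4] [[ 0.9349 -0.0739  0.13  ]]
beige [126  38  26  25 322] [138.4  49.9] [[0.8513 0.2561 0.13  ]]
beige [492  80  20  52 515] [504.  100.4] [[ 0.713 -0.564  0.13 ]]
beige [120 145  16  19 235] [127.3 153.7] [[0.6157 0.2849 0.13  ]]
```

View pics/last.png

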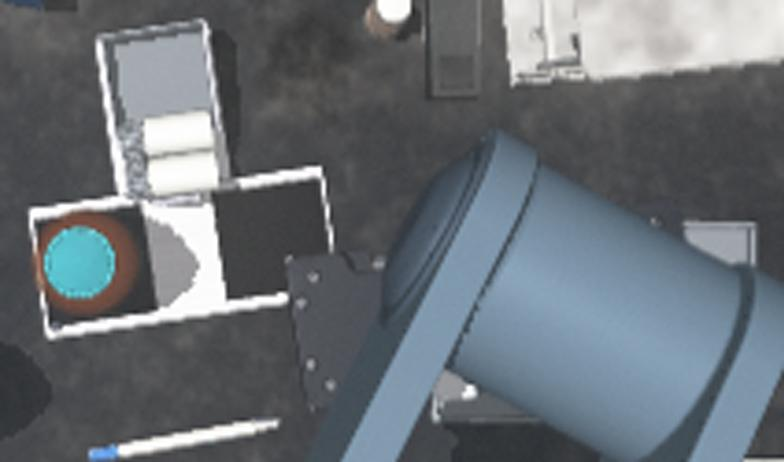

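Bottle stands at (0.5038, 0.0467), within 1 mm of its pad centre. Now the jar.

>>> arm_command:
  motion:
    - [94, [-8, 28, 0], 0]
    - [94, [-18, 66, 0], 0]
    - [94, [-29, 108, 0], 0]
    - [94, [-39, 146, 0], 0]
    - [94, [-46, 174, 0], 0]
    - [94, [-49, 186, 0], 0]
    - [94, [-50, 189, 10], 0]
    - [94, [-50, 189, 30], 0]
    - [94, [-50, 189, 50], 0]
    - [94, [-50, 189, 60], 0]
    - [94, [-50, 189, 60], 0]
    - [94, [-50, 189, 60], 0]

```text
time_s: 38.3
tcp_pos: [0.4566, -0.3408, 0.1667]
ee_rot: [3.132, 0.21, 0.012]
contact_force: [-0.2, -0.2, -0.5]
gripper_width: 0.0939
```

```bash
python3 go.py .4555 -.3423 .114 7.5;python3 - <<'E'
from cell import cams
from ov import *
p=cams.grab_frame("scene");crop(p["frame"][...,::-1],310,110,120,110,6,"pics/s23.png")
E
```

```text
t 38.3 tcp [ 0.4566 -0.3408  0.1667] yaw 7.68 w 93.9 F [-0.2198 -0.2403 -0.5242] tilt 0.48 j [-0.8423  0.092   1.8046  0.0045  1.2378  0.5931]
shift [-1.7  1.2 52.7] twist 0.18
```

View pics/s23.png

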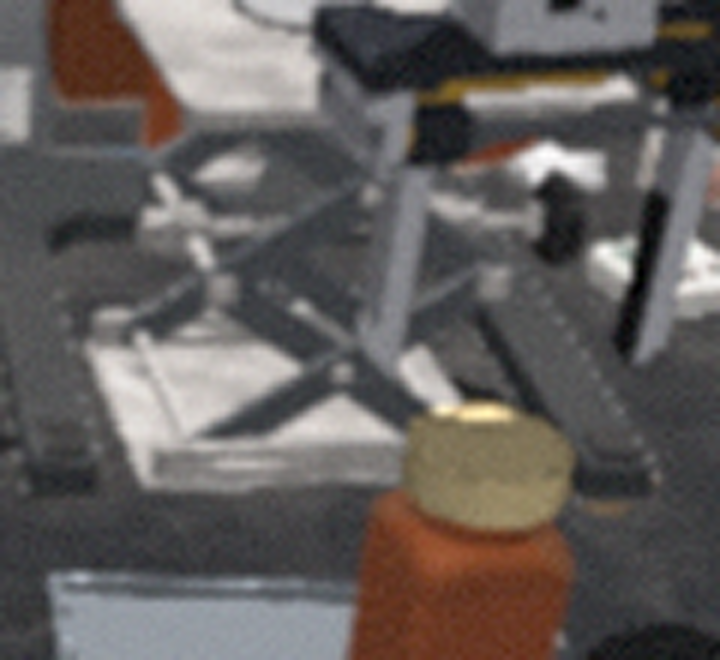

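>>> arm_command:
  motion:
    - [94, [-2, 1, 15], 0]
    - [94, [-2, 1, 30], 0]
    - [94, [-2, 1, 42], 0]
    - [94, [-2, 1, 50], 0]
    - [94, [-2, 1, 53], 0]
    - [94, [-2, 1, 53], 0]
    - [94, [-2, 1, 53], 0]
    - [80, [-2, 1, 53], 0]
    - [68, [-2, 1, 53], 0]
    - [55, [-2, 1, 53], 0]
    - [50, [-2, 1, 53], 0]
    - [50, [-2, 1, 53], 0]
  newtons: 30

```text
time_s: 39.55
tcp_pos: [0.4555, -0.3426, 0.1145]
ee_rot: [3.131, 0.21, 0.013]
contact_force: [0.6, 0.5, 1.4]
gripper_width: 0.0637
```

>>> arm_command:
  motion:
    - [50, [0, 0, 0], 0]
    - [50, [0, 0, 0], 0]
    - [50, [0, 0, 0], 0]
    - [50, [0, 0, 0], 0]

```text
time_s: 39.95
tcp_pos: [0.4554, -0.3426, 0.1145]
ee_rot: [3.131, 0.21, 0.013]
contact_force: [-1.1, 0.3, 0.4]
gripper_width: 0.0634
```

```bash
python3 go.py .519 -.0757 .18 7.5
```

```text
t 39.95 tcp [ 0.4554 -0.3426  0.1145] yaw 7.66 w 63.4 F [-1.1498  0.3412  0.3817] tilt 0.53 j [-0.8461  0.1545  1.8392  0.005   1.1399  0.5889]
shift [  99.1 -255.7  -65.7] twist 0.16
```

>>> arm_command:
  motion:
    - [50, [0, 0, -10], 0]
    - [50, [0, 0, -28], 0]
    - [50, [0, 0, -48], 0]
    - [50, [0, 0, -60], 0]
    - [50, [6, -14, -60], 0]
    - [50, [15, -38, -60], 0]
    - [50, [26, -66, -60], 0]
    - [50, [38, -98, -60], 0]
    - [50, [50, -128, -60], 0]
    - [50, [61, -156, -60], 0]
    - [50, [71, -182, -60], 0]
    - [50, [79, -204, -60], 0]

```text
time_s: 41.15
tcp_pos: [0.5053, -0.1268, 0.1729]
ee_rot: [3.133, 0.212, 0.01]
contact_force: [1.1, 0.9, -3.2]
gripper_width: 0.0632
```

```bash
python3 go.py .519 -.0757 .175 7.5 .519 -.0757 .1165 7.5
```

```text
t 41.15 tcp [ 0.5053 -0.1268  0.1729] yaw 7.73 w 63.2 F [ 1.068   0.9296 -3.1677] tilt 0.4 j [-0.4647 -0.0315  1.9191  0.0018  1.2473  0.9707]
shift [ 20.5 -48.8  -2. ] twist 0.23
shift [ 20.1 -48.9  56.5] twist 0.23
```

>>> arm_command:
  motion:
    - [50, [8, -18, 0], 0]
    - [50, [15, -35, 0], 0]
    - [50, [19, -45, 0], 0]
    - [50, [20, -49, 0], 0]
    - [50, [20, -49, 0], 0]
    - [50, [20, -49, 14], 0]
    - [50, [20, -49, 30], 0]
    - [50, [20, -49, 42], 0]
    - [50, [20, -49, 48], 0]
    - [50, [20, -49, 50], 0]
    - [50, [20, -49, 50], 0]
    - [50, [20, -49, 50], 0]

```text
time_s: 42.35
tcp_pos: [0.5193, -0.0758, 0.1236]
ee_rot: [3.132, 0.211, 0.012]
contact_force: [0.4, -0.8, -3.3]
gripper_width: 0.0632
```

```bash
python3 go.py .519 -.0757 .1165 7.5;python3 - <<'E'
from cell import cams
from ov import *
F=(.5610,-.0079,7.0)
p=cams.grab_frame("scene");c=Cam(p);o=np.array((205,120));f=6
I=cv2.resize(p["frame"][120:220,205:325,::-1],None,fx=f,fy=f,interpolation=cv2.INTER_CUBIC)
draw(I,c,place(*F,rect(-.05,-.062,.076,.076,.006)),o,f)
cv2.imwrite("pics/s24.png",I)
E
```

```text
t 42.35 tcp [ 0.5193 -0.0758  0.1236] yaw 7.72 w 63.2 F [ 0.3791 -0.7582 -3.3445] tilt 0.47 j [-0.3618  0.0385  1.9462  0.0012  1.1488  1.0738]
shift [-0.4 -0.2  7.1] twist 0.22
```

View pics/s24.png

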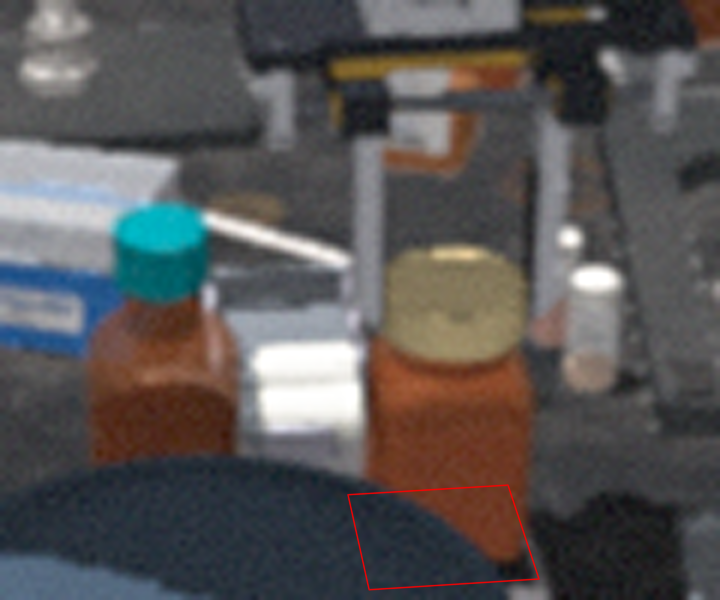

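>>> arm_command:
  motion:
    - [50, [0, 0, 3], 0]
    - [50, [0, 0, 5], 0]
    - [50, [0, 0, 7], 0]
    - [50, [-1, 0, 8], 0]
    - [50, [-1, 0, 8], 0]
    - [50, [-1, 0, 8], 0]

```text
time_s: 43.0
tcp_pos: [0.5192, -0.0759, 0.1165]
ee_rot: [3.132, 0.211, 0.015]
contact_force: [1.1, 3.0, 3.9]
gripper_width: 0.0632
```

Landed, with an upward force of 3.9 N. Release and rise.

>>> arm_command:
  motion:
    - [66, [0, 0, 0], 0]
    - [70, [0, 0, 0], 0]
    - [76, [0, 0, 0], 0]
    - [84, [0, 0, 0], 0]
    - [94, [0, 0, 0], 0]
    - [94, [0, 0, 0], 0]
    - [94, [0, 0, -10], 0]
    - [94, [0, 0, -28], 0]
    - [94, [0, 0, -50], 0]
    - [94, [0, 0, -80], 0]
    - [94, [0, 0, -110], 0]
    - [94, [0, 0, -120], 0]

```text
time_s: 44.2
tcp_pos: [0.5197, -0.0763, 0.2409]
ee_rot: [3.129, 0.211, 0.025]
contact_force: [0.5, 0.1, -0.5]
gripper_width: 0.0941
```

>>> arm_command:
  motion:
    - [94, [-10, 40, 0], 0]
    - [94, [-25, 80, 0], 0]
    - [94, [-40, 130, 0], 0]
    - [94, [-55, 180, 0], 0]
    - [94, [-70, 230, 0], 0]
    - [94, [-85, 270, 0], 0]
    - [94, [-95, 300, 0], 0]
    - [94, [-95, 300, 0], 0]
    - [94, [-95, 300, 0], 0]

```text
time_s: 45.1
tcp_pos: [0.4655, -0.3861, 0.2405]
ee_rot: [3.131, 0.21, 0.024]
contact_force: [0.1, 0.1, -0.7]
gripper_width: 0.0938
```

```bash
python3 go.py;python3 caps.py
python3 - <<'E'
from ov import *;import pickle
from cell import cams
p=pickle.load(open("last.pkl","rb"));c=Cam(p);F=(.5610,-.0079,7.0)
o=np.array((115,135));f=4
I=cv2.resize(p["frame"][135:260,115:310,::-1],None,fx=f,fy=f,interpolation=cv2.INTER_CUBIC)
for s in(.062,-.062): draw(I,c,place(*F,rect(-.05,s,.076,.076,.006)),o,f)
b=place(*F,[(-.05,.062,0)])[0];j=place(*F,[(-.05,-.062,0)])[0];print(b,j)
draw(I,c,place(b[0],b[1],0,circ(.041,.173)),o,f,(255,0,255));draw(I,c,place(j[0],j[1],0,circ(.064,.132)),o,f,(255,0,255))
cv2.imwrite("pics/fin1.png",I)
p=cams.grab_frame("scene");crop(p["frame"][...,::-1],100,110,240,150,3.2,"pics/fin2.png")
E
```

```text
t 45.1 tcp [ 0.4655 -0.3861  0.2405] yaw 7.67 w 93.8 F [ 0.1133  0.1432 -0.6501] tilt 0.9 j [-0.8846  0.1043  1.653   0.0104  1.3723  0.5504]
teal [224 192  19  18 271] [233.  200.5] [[0.5037 0.0468 0.174 ]]
teal [177 232  19  20 292] [186. 241.] [[0.4206 0.1483 0.174 ]]
beige [270   0  27  21 446] [282.9   9.3] [[ 0.935  -0.0738  0.13  ]]
beige [126  38  26  25 307] [138.4  49.8] [[0.8516 0.2562 0.13  ]]
beige [494  81  18  49 458] [504.2 100.7] [[ 0.7124 -0.5645  0.13  ]]
beige [120 145  16  19 235] [127.3 153.7] [[0.6157 0.2849 0.13  ]]
beige [275 179  28  28 620] [288.6 192.7] [[ 0.5186 -0.0747  0.13  ]]
[0.50381679 0.04754439 0.        ] [ 0.51892859 -0.07553133  0.        ]
```

View pics/fin1.png

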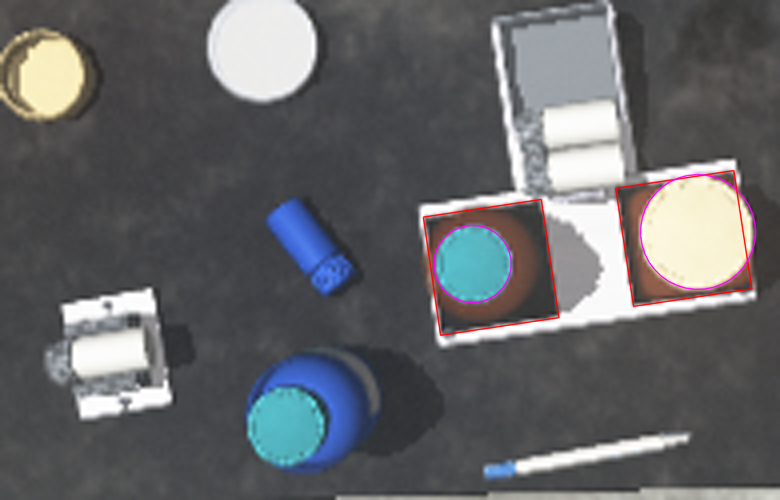

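View pics/fin2.png

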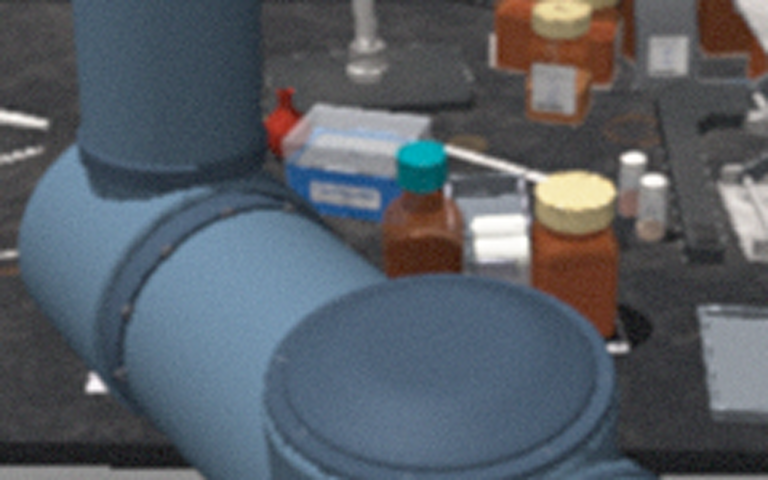

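Both caps are within 1 mm of their pad centres and everything is upright. The vial lies in the groove and two vials remain on the track with the first at the stop. The gripper is open and clear, so I'm handing in.

```bash
python3 -c "
from cell import r
s=r.read_state();print(s['time_s'],abs(s['joint_velocities']).max());print(r.job_done())"
```

```text
45.2 0.01257627232717386
the job is handed in; nothing more can be done
None
```

I did the whole job in the order asked and handed it in at 45.2 s of the 128 s allowed. No verdict came back.

- **What I did:** I moved the jar and then the bottle to the side tray. I took the end vial from the stop and laid it in the cradle groove. The other two vials rolled down, and the next one now lies at the stop. Then I put the bottle back on the left pad and the jar back on the right pad, and let go of everything. I left the blue bottle and blue vial alone.
- **Last checks:** The final pictures show the bottle and jar upright, each cap within about 1 mm of its pad centre. The vial is seated in the groove, the gripper is open, and the arm is clear of everything. The vial sits about 1 mm off centre along the groove; I left that as it was.
- **What disagreed:**
  - My first grip on the bottle stopped at 44.5 mm instead of 41 mm, because the fingertips were below the cap. I reopened, rose 7 mm and regripped before lifting.
  - The tool stayed tilted about 0.5 to 0.9° for most of the run, with no visible effect.
  - The bottle seemed to stand about 4 mm off its pad centre at the start and the jar nearly 3 mm. I put both back on the measured centres rather than on their exact starting spots.

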